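# Clear the pile on the card terminal into the counter trays

### The arm

A 6-joint arm with a two-finger parallel gripper is mounted at the origin on a cart in front of the work surface, level with it; the furniture and walls round the work are solid. World frame = base frame: x ahead of the robot, y to its left, z up, the work surface at z = 0. Lengths are in m, angles in rad, forces in N, time in s.
With the tool pointing down it reaches from about 0.35 to 0.85 m from the base axis. Payload 8.1 kg.
Tool frame: the origin (TCP) lies between the finger pads; the fingertips stand 8 mm ahead of it and the grasp point (between the pads) lies 11 mm behind it (arm.tcp_to_tips is the z of the fingertips in the tool frame, in m); z points along the fingers, y is the line along which they close (so a half turn about z gives the same grasp; the last joint's range is limited). The gripper opens to 93 mm and grips with 3 to 60 N. Pads are 15 mm wide; open, the fingers measure 128 mm over their backs; the gripper's body (75 mm by 188 mm) begins 65 mm behind the grasp point.
Start: joints at [1.211, 0.13, 1.488, -0, 1.523, -0.085], TCP at [0.163, 0.577, 0.227] pointing down, gripper open.
Joint ranges: [-2.96, 2.96], [-0.89, 2.26], [0.02, 2.5], [-1.34, 4.48], [0, 2.73], [-2.66, 2.66]. Speed limits (rad/s): [2.39, 2.39, 2.79, 3.14, 3.14, 3.14].

### API

Orientations are given as [roll, pitch, yaw] about the fixed x, y, z axes, in that order (R = Rz(yaw) Ry(pitch) Rx(roll)).
In Python, from workcell import arm gives the robot as it stands.
- The arm moves only by the tool drive_tool, never from a script. Its argument "plan" is a list of rows, each an object with "fingers": the closure, from -1 (fully open) to 1 (shut); "delta_pos": the shift along the tool's x, y, z in units of 25 cm (1.0 is 25 cm), a list of three; "turn": the turn about the tool's z in units of 4 degrees (1.0 is 4 degrees). In form: [{"fingers": fingers, "delta_pos": [tx, ty, tz], "turn": turn}, ...]. A call has 1 to 8 rows; each row shifts and turns the commanded pose from where the row before left it, along the tool's axes as they then stand; what a row does not reach is not made up. A row lasts 1/12 s, in which the tool goes at most 41.7 mm and 7.16 degrees, less where a joint would pass 70% of its speed; a pose out of reach is approached as far as the arm can. A call with a number of a shift or a turn outside -1 to 1 is refused whole. A call with a gripper value outside its range is refused whole. The fingers move at their own pace and stop on an object; the grip force is fixed at half the most. Time passes only in rows, so rows that do not move let the fingers close. It gives the time, the measured TCP pose, the force, the opening and the grip force at its end, in the units of the state.
- arm.observe(): the state, without advancing time (a new reading comes with each control period).
- arm.capture(name): name is "scene" or "top"; returns a dict with "image" (480x640x3 uint8, blue, green, red), "K" (3x3 intrinsics, pixels), "view" (4x4, takes a point from world to camera coordinates). Camera axes: x right, y up, looking along -z (the intrinsics and any distortion apply to the point x, -y, -z); pixel columns grow to the right and rows downward; lengths in m; the calibration is good to about 2 mm. A picture is of the moment at which its call begins. There is no depth.
- arm.hand_in(): hands the job in; it is judged then, once.
The state is a dict: "time": time; "q": joint angles; "joint_vel": joint speeds; "joint_torque": joint torques, N m; "eef_pos": TCP position; "ee_rot": TCP orientation; "ft_force": force on the tool from outside, world axes, zero at the start; "torque": the same for the moment, N m; "width": finger opening in m; "grasp_force": force on a finger pad.
Only numpy, scipy, OpenCV 4.12 (cv2) and the standard library are available. Lean on these libraries where they do the work, as an engineer would, in place of code of your own. Each camera call takes 0.05 s, during which the arm holds its last target. There are 200 camera calls.

### The job

After wiping the counter someone piled the ink pad, the small carton and the rubber stamp on top of the card terminal. Take the pile apart and set each of the four things into the low grey tray made to its size (card terminal in the largest, ink pad in the next, carton in the next, stamp in the smallest), each lying flat on the tray's floor inside the lip and the right way up. Do not tip any of them over on the way, and leave the little dropper bottle standing where it is.

Things in the scene. Friction and masses are not known exactly. Their poses are not given: they have to be found in the camera images.
- terminal: black hand-held card terminal lying flat at the bottom of the pile, keys and screen up; 165 (x) x 68 (y) x 32 mm, flat top; its long sides lean in slightly, 68 mm apart at the foot, 63 mm near the top. About 0.28 kg. Origin: centre of its underside; x along its length, z up
- ink_pad: blue and black ink pad tin, closed, lying crosswise on the terminal; 68 (x) x 110 (y) x 19 mm, about 0.09 kg. Origin: centre of its underside, at the start 32 mm above the counter; y along its length, z up
- carton: small light carton with a fruit picture, standing on the ink pad; 31 (x) x 81 (y) x 46 mm, about 0.04 kg. Origin: centre of its underside, at the start 51 mm above the counter; y along its length, z up
- stamp: rubber stamp with round wooden grip, standing towards one end of the carton, top of the pile; foot 26 (x) x 58 (y) x 14 mm, above it the grip, up to 32 mm in diameter, to 72 mm; about 0.06 kg. Origin: centre of its underside, at the start 97 mm above the counter; y along the length of the foot, z up
- tray_terminal: low grey plastic tray, fixed, for the card terminal, the largest of four; recess 183 (x) x 86 (y) mm, outside 193 x 96 mm; dark-lined floor 3 mm above the counter; lip 5 mm wide, its top 8 mm above the counter, with a 44 mm finger notch in the middle of each long side. Origin: centre of its underside, on the counter; z up; yaw within 0.3 rad of 0
- tray_pad: low grey plastic tray, fixed, for the ink pad, the second largest; recess 86 (x) x 128 (y) mm, outside 96 x 138 mm; dark-lined floor 3 mm above the counter; lip 5 mm wide, its top 8 mm above the counter, with a 44 mm finger notch in the middle of each long side. Origin: centre of its underside, on the counter; z up; yaw within 0.3 rad of 0
- tray_box: low grey plastic tray, fixed, for the carton, the second smallest; recess 48 (x) x 98 (y) mm, outside 58 x 108 mm; dark-lined floor 3 mm above the counter; lip 5 mm wide, its top 8 mm above the counter, with a 44 mm finger notch in the middle of each long side. Origin: centre of its underside, on the counter; z up; yaw within 0.3 rad of 0
- tray_stamp: low grey plastic tray, fixed, for the rubber stamp, the smallest of four; recess 44 (x) x 76 (y) mm, outside 54 x 86 mm; dark-lined floor 3 mm above the counter; lip 5 mm wide, its top 8 mm above the counter, with a 44 mm finger notch in the middle of each long side. Origin: centre of its underside, on the counter; z up; yaw within 0.3 rad of 0
- dropper: small brown dropper bottle with black cap, a loose bystander standing among the trays; 33 mm across, 102 mm tall. Origin: centre of its underside; leave it alone

How it is judged:
By the outcome, as a careful person would: the job done as asked, in the order asked, and still so for the second after the job is handed in, with the robot touching nothing.
It also fails if it takes over 107 s, if anything falls off the work surface, if the arm or the gripper's body presses on something with over 40 N, if the wrist force passes 120 N, or if a joint passes its speed limit or range.

## Working session

There is one attempt and no reset: what is moved stays moved. The work goes in short steps, Python scripts to look and compute and a tool call to move; the robot and the scene stay as the last step left them, time stands still between calls to the robot, and variables do not carry over. Pictures are saved under pics/ and viewed, at most 18 in all, crops included, and the job is handed in when it is done.

Besides the shell and the picture viewer there is one more tool, called after "Request:" as name(argument=value, ...), one argument or row to a line, values as JSON. drive_tool: Moves the arm, as the interface text tells. Its arguments: {"type":"object","properties":{"plan":{"type":"array"}},"required":["plan"]}

```bash
mkdir -p pics; ls; cat > h.py <<'E'
import numpy as np, cv2, pickle
from workcell import arm
def snap(n):
    c=arm.capture(n.split('_')[0]); cv2.imwrite(f'pics/{n}.png',c['image']); pickle.dump(c,open(f'{n}.pkl','wb')); return c
def ld(n): return pickle.load(open(f'{n}.pkl','rb'))
def ray(c,u,v,z):
    K=np.array(c['K']);V=np.array(c['view']);d=np.linalg.inv(K)@[u,v,1]; d=np.array([d[0],-d[1],-d[2]])
    R=V[:3,:3];o=-R.T@V[:3,3];w=R.T@d; return o+w*(z-o[2])/w[2]
def proj(c,P):
    K=np.array(c['K']);V=np.array(c['view']);p=V[:3,:3]@np.asarray(P)+V[:3,3];q=K@[p[0],-p[1],-p[2]];return q[:2]/q[2]
E
python3 - <<'E'
from h import *
for n in('scene_0','top_0'):
    c=snap(n); print({k:(v if k!='image' else 0) for k,v in c.items()})
print(arm.observe(), arm.tcp_to_tips)
E
```

```text
pics
{'image': 0, 'K': array([[618.53214036,   0.        , 319.45820655],
       [  0.        , 618.53214036, 241.05426194],
       [  0.        ,   0.        ,   1.        ]]), 'view': array([[ 0.65481087, -0.75573791, -0.0091073 , -0.43618557],
       [ 0.41452701,  0.34903986,  0.84043949, -0.21991589],
       [-0.63197317, -0.55410413,  0.54182887, -1.23524255],
       [ 0.        ,  0.        ,  0.        ,  1.        ]])}
{'image': 0, 'K': array([[624.58800929,   0.        , 325.13993943],
       [  0.        , 624.58800929, 236.73250064],
       [  0.        ,   0.        ,   1.        ]]), 'view': array([[-0.01425903, -0.99989605,  0.00213678, -0.15281839],
       [ 0.99812515, -0.0141065 ,  0.05955827, -0.49327051],
       [-0.05952193,  0.00298201,  0.99822254, -1.4698737 ],
       [ 0.        ,  0.        ,  0.        ,  1.        ]])}
{'time': 0.1, 'q': array([ 1.21058957e+00,  1.31114938e-01,  1.48918488e+00,  1.10157390e-05,
        1.52300406e+00, -8.53889115e-02]), 'joint_vel': array([-0.00044574, -0.00081336, -0.00304401,  0.0015482 , -0.0002561 ,
        0.00150048]), 'joint_torque': array([ 5.20788653e-04, -5.61341572e+01, -4.93095553e+01,  7.69247976e-02,
        2.90843431e-02, -6.75597221e-05]), 'eef_pos': array([0.16261015, 0.57701324, 0.22566688]), 'ee_rot': array([-3.13988860e+00, -1.56904272e-04,  2.86677414e+00]), 'ft_force': array([ 0.35715079, -0.90714619, -0.15763619]), 'torque': array([0.00219565, 0.00664726, 0.02487731]), 'grasp_force': 0.0, 'width': 0.09303282342705246} 0.008
```

View pics/top_0.png

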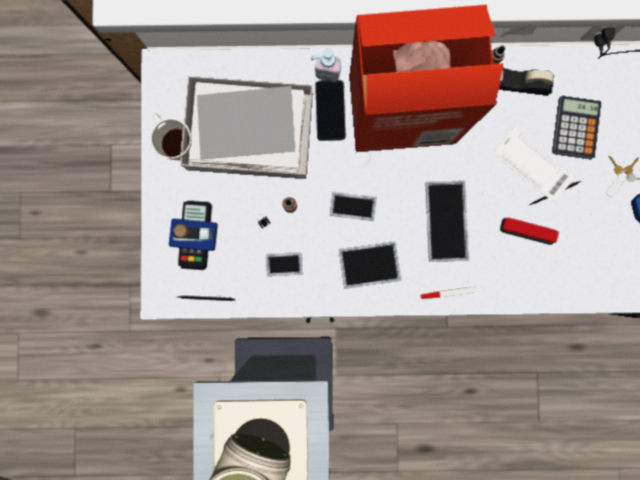

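View pics/scene_0.png

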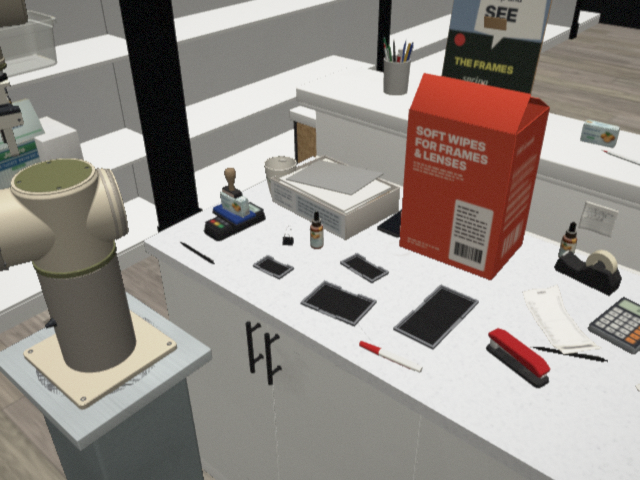

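The pile is at about (193,235) in the top view. The trays are at (284,264) stamp, (353,206) box, (370,265) pad and (447,221) terminal, and the dropper is at (290,204). I'll enlarge next.

```bash
python3 - <<'E'
from h import *
c=ld('top_0');s=ld('scene_0')
a=cv2.resize(c['image'][190:280,155:245],(600,600),interpolation=cv2.INTER_CUBIC)
cv2.imwrite('pics/pt.png',a)
b=cv2.resize(s['image'][160:250,190:290],(660,594),interpolation=cv2.INTER_CUBIC)
cv2.imwrite('pics/ps.png',b)
print(proj(c,[0,0,0]),proj(c,[.163,.577,.2]))
# trays: dark floor
g=cv2.cvtColor(c['image'],cv2.COLOR_BGR2GRAY)
for n,(u,v) in dict(term=(447,221),pad=(370,265),box=(353,206),stamp=(284,264)).items():
    r=[]
    for th,z in((60,.003),(175,.008)):
        m=(g<th).astype(np.uint8)
        k,l,st,ce=cv2.connectedComponentsWithStats(m,connectivity=4)
        i=l[v,u]; ys,xs=np.nonzero(l==i)
        P=np.array([ray(c,x,y,z)[:2] for x,y in zip(xs,ys)],np.float32)
        (cx,cy),wh,an=cv2.minAreaRect(P*1000)
        r.append((round(cx),round(cy),np.round(wh),round(an,1)))
    print(n,r)
E
```

```text
[260.20338302 446.33611956] [-32.37790671 396.42277068]
term [(526, -452, array([176.,  79.]), 1.2), (525, -450, array([191.,  95.]), 1.2)]
pad [(423, -264, array([ 78., 120.]), 7.1), (424, -264, array([ 92., 136.]), 7.5)]
box [(565, -227, array([90., 40.]), 82.2), (564, -226, array([105.,  56.]), 82.3)]
stamp [(428, -60, array([36., 68.]), 2.4), (428, -60, array([50., 84.]), 1.6)]
```

View pics/pt.png

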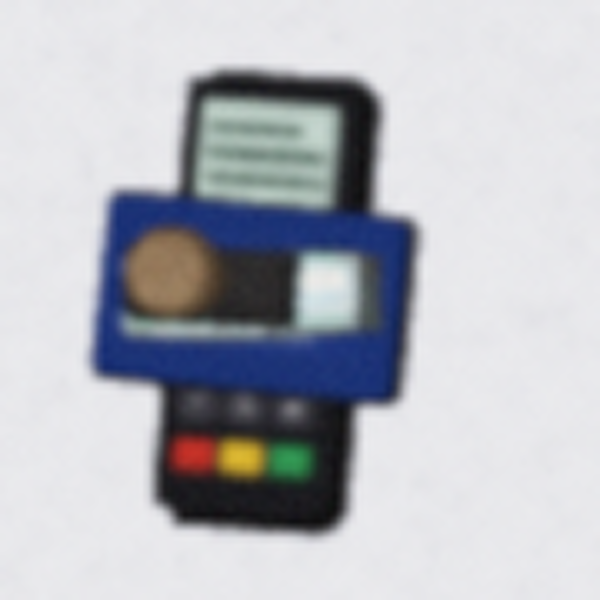

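View pics/ps.png

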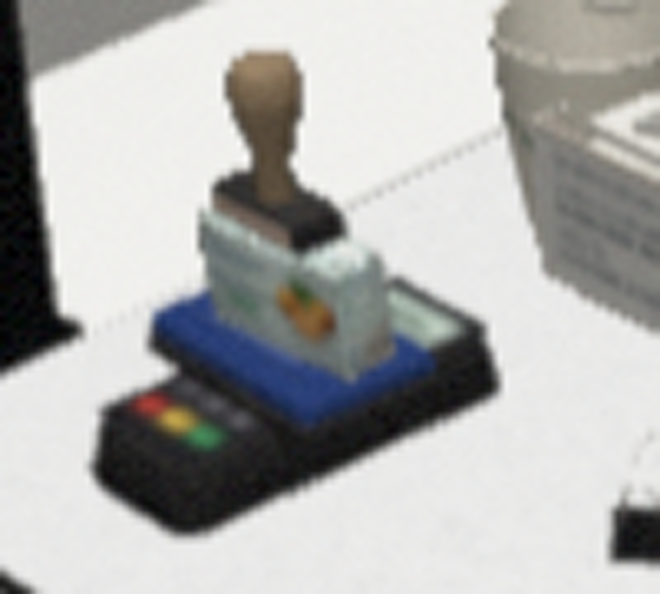

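Crop readings. In the top crop (6.67x, offset 155,190) the pad's top corners are at (115,192), (411,218), (398,402) and (97,375). The carton's top right edge is at x≈360, with its side running to 383. The stamp knob is at (170,271) and the right end of its foot at (297,250–318). The terminal's corners are at about (195,75), (380,80), (345,530) and (158,515). In the scene crop (6.6x, offset 190,160) the stamp knob top is at (265,58).

```bash
python3 - <<'E'
from h import *
c=ld('top_0');s=ld('scene_0')
t=lambda x,y,z:np.round(ray(c,155-.425+.15*x,190-.425+.15*y,z)*1000,1)[:2]
q=lambda x,y,z:np.round(ray(s,190-.42+x/6.6,160-.42+y/6.6,z)*1000,1)[:2]
A=[t(*p,.051) for p in((115,192),(408,218),(392,402),(97,375))]
print('pad',A,np.mean(A,0),np.linalg.norm(A[0]-A[1]),np.linalg.norm(A[0]-A[3]))
B=[q(*p,.051) for p in((155,325),(308,408),(432,350))];print('padscene left,near,right',B,(B[0]+B[2])/2)
print('knob',t(170,271,.158),q(265,85,.158))
print('foot end',t(297,250,.111),t(297,318,.111))
print('foot scene near,right,left top',q(297,240,.111),q(343,212,.111),q(215,187,.111),q(290,250,.097))
print('carton top right edge',t(360,252,.097),t(360,330,.097),'base',t(383,258,.051),t(380,330,.051))
print('carton scene',q(200,222,.097),q(350,290,.097),q(388,258,.097),'base',q(350,376,.051),q(392,350,.051))
T=[t(*p) for p in((195,78,.032),(375,82,.032),(345,527,.032),(163,515,.032))]
print('term',T,np.mean(T,0))
print('term scene foot near,right,left',q(185,535,0),q(498,385,0),q(95,470,0))
m=cv2.cvtColor(c['image'],cv2.COLOR_BGR2GRAY)
E
```

```text
pad [array([536.6, 195.7]), array([526.1,  93.7]), array([462.1,  99.5]), array([472.9, 201.9])] [499.425 147.7  ] 102.53901696427559 64.00101561694163
padscene left,near,right [array([466.9, 193.1]), array([462.4,  99.7]), array([523.5,  95.1])] [495.2 144.1]
knob [500.9 152. ] [498.2 149.6]
foot end [510.8 120.4] [488.1 120.5]
foot scene near,right,left top [478.8 116.4] [505.3 119.4] [487.5 172.5] [488.4 132.5]
carton top right edge [510.9 102. ] [484.6 102.1] base [512.3 102.4] [487.2 103.6]
carton scene [481.2 176.1] [481.7  91.9] [508.2  99. ] base [489.2 105. ] [513.5 107.1]
term [array([578.4, 172. ]), array([576.1, 108.4]), array([419.2, 119.5]), array([424.3, 183.4])] [499.5   145.825]
term scene foot near,right,left [422.1 131.8] [580.2 119.8] [430.8 195.2]
```

```bash
cat > go.py <<'E'
# usage: go.py x y z yaw_deg  -> totals after turning first
import sys; from h import *
def go(x,y,z,yd,p=None,yaw=None):
    o=arm.observe(); p=o['eef_pos'] if p is None else p
    y0=np.degrees(o['ee_rot'][2]); tn=(y0-yd+180)%360-180
    a=np.radians(yd); d=np.array([x,y,z])-p
    T=np.array([d[0]*np.cos(a)+d[1]*np.sin(a), d[0]*np.sin(a)-d[1]*np.cos(a), -d[2]])/.25
    print('t %.1f p'%o['time'],np.round(o['eef_pos'],4),'rpy',np.round(np.degrees(o['ee_rot']),2),'w %.4f q6 %.2f'%(o['width'],o['q'][5]))
    print('turn units %.2f'%(tn/4),'tool shift units',np.round(T,3),'min rows@.12: %.1f'%(np.linalg.norm(T)/.12))
if __name__=='__main__': go(*map(float,sys.argv[1:5]))
E
python3 go.py .4995 .150 .227 87
python3 - <<'E'
from h import *
c=ld('top_0'); s=ld('scene_0')
print(ray(c,290,204,.1),ray(s,316,214,.1),ray(s,317,247,0),ray(c,400,150,0))
E
```

```text
t 0.1 p [0.1626 0.577  0.2257] rpy [-1.7990e+02 -1.0000e-02  1.6425e+02] w 0.0930 q6 -0.09
turn units 19.31 tool shift units [-1.635  1.435 -0.005] min rows@.12: 18.1
[ 0.56077611 -0.08163727  0.1       ] [ 0.5563547  -0.08532647  0.1       ] [ 0.56303486 -0.0811918   0.        ] [ 0.69976638 -0.34411915  0.        ]
```

Request:
drive_tool(
  plan=[
    {"fingers":-1,"delta_pos":[0,0,0],"turn":1},
    {"fingers":-1,"delta_pos":[0,0,0],"turn":1},
    {"fingers":-1,"delta_pos":[0,0,0],"turn":1},
    {"fingers":-1,"delta_pos":[0,0,0],"turn":1},
    {"fingers":-1,"delta_pos":[0,0,0],"turn":1},
    {"fingers":-1,"delta_pos":[0,0,0],"turn":1},
    {"fingers":-1,"delta_pos":[0,0,0],"turn":1},
    {"fingers":-1,"delta_pos":[0,0,0],"turn":1},
  ],
)

```text
time: 0.77
eef_pos: [0.1627, 0.5772, 0.226]
ee_rot: [-3.141, 0.001, 2.305]
ft_force: [0.2, -0.7, -0.6]
width: 0.0931
grasp_force: 0.0
```

Request:
drive_tool(
  plan=[
    {"fingers":-1,"delta_pos":[0,0,0],"turn":1},
    {"fingers":-1,"delta_pos":[0,0,0],"turn":1},
    {"fingers":-1,"delta_pos":[0,0,0],"turn":1},
    {"fingers":-1,"delta_pos":[0,0,0],"turn":1},
    {"fingers":-1,"delta_pos":[0,0,0],"turn":1},
    {"fingers":-1,"delta_pos":[0,0,0],"turn":1},
    {"fingers":-1,"delta_pos":[0,0,0],"turn":1},
    {"fingers":-1,"delta_pos":[0,0,0],"turn":1},
  ],
)

```text
time: 1.43
eef_pos: [0.1627, 0.5772, 0.226]
ee_rot: [-3.141, 0.001, 1.746]
ft_force: [0.4, 0.1, -0.3]
width: 0.0926
grasp_force: 0.0
```

Request:
drive_tool(
  plan=[
    {"fingers":-1,"delta_pos":[0,0,0],"turn":1},
    {"fingers":-1,"delta_pos":[0,0,0],"turn":1},
    {"fingers":-1,"delta_pos":[0,0,0],"turn":1},
    {"fingers":-1,"delta_pos":[0,0,0],"turn":0.31},
    {"fingers":-1,"delta_pos":[-0.102,0.09,0],"turn":0},
    {"fingers":-1,"delta_pos":[-0.102,0.09,0],"turn":0},
    {"fingers":-1,"delta_pos":[-0.102,0.09,0],"turn":0},
    {"fingers":-1,"delta_pos":[-0.102,0.09,0],"turn":0},
  ],
)

```text
time: 2.1
eef_pos: [0.2477, 0.4696, 0.2262]
ee_rot: [-3.141, 0.001, 1.521]
ft_force: [-0.4, 0.2, 0.2]
width: 0.093
grasp_force: 0.0
```

Request:
drive_tool(
  plan=[
    {"fingers":-1,"delta_pos":[-0.102,0.09,0],"turn":0},
    {"fingers":-1,"delta_pos":[-0.102,0.09,0],"turn":0},
    {"fingers":-1,"delta_pos":[-0.102,0.09,0],"turn":0},
    {"fingers":-1,"delta_pos":[-0.102,0.09,0],"turn":0},
    {"fingers":-1,"delta_pos":[-0.102,0.09,0],"turn":0},
    {"fingers":-1,"delta_pos":[-0.102,0.09,0],"turn":0},
    {"fingers":-1,"delta_pos":[-0.102,0.09,0],"turn":0},
    {"fingers":-1,"delta_pos":[-0.102,0.09,0],"turn":0},
  ],
)

```text
time: 2.77
eef_pos: [0.4171, 0.2563, 0.2265]
ee_rot: [-3.142, 0.0, 1.52]
ft_force: [0.5, 0.7, 0.5]
width: 0.0929
grasp_force: 0.0
```

Request:
drive_tool(
  plan=[
    {"fingers":-1,"delta_pos":[-0.102,0.09,0],"turn":0},
    {"fingers":-1,"delta_pos":[-0.102,0.09,0],"turn":0},
    {"fingers":-1,"delta_pos":[-0.051,0.045,0],"turn":0},
    {"fingers":-1,"delta_pos":[-0.051,0.045,0],"turn":0},
    {"fingers":-1,"delta_pos":[0,0,0],"turn":0},
    {"fingers":-1,"delta_pos":[0,0,0],"turn":0},
  ],
)

```text
time: 3.27
eef_pos: [0.4799, 0.1774, 0.2263]
ee_rot: [-3.141, 0.0, 1.518]
ft_force: [0.8, 1.2, -0.3]
width: 0.0928
grasp_force: 0.0
```

```bash
python3 go.py .4995 .150 .109 87
```

```text
t 3.3 p [0.4799 0.1774 0.2263] rpy [-179.95    0.     86.97] w 0.0928 q6 0.31
turn units -0.01 tool shift units [-0.105  0.084  0.469] min rows@.12: 4.1
```

Request:
drive_tool(
  plan=[
    {"fingers":-1,"delta_pos":[-0.105,0.084,0],"turn":0},
    {"fingers":-1,"delta_pos":[0,0,0.08],"turn":0},
    {"fingers":-1,"delta_pos":[0,0,0.1],"turn":0},
    {"fingers":-1,"delta_pos":[0,0,0.1],"turn":0},
    {"fingers":-1,"delta_pos":[0,0,0.09],"turn":0},
    {"fingers":-1,"delta_pos":[0,0,0.06],"turn":0},
    {"fingers":-1,"delta_pos":[0,0,0.039],"turn":0},
    {"fingers":-0.2,"delta_pos":[0,0,0],"turn":0},
  ],
)

```text
time: 3.93
eef_pos: [0.4973, 0.1512, 0.1069]
ee_rot: [-3.137, 0.001, 1.52]
ft_force: [-0.5, -0.3, 0.6]
width: 0.0899
grasp_force: 0.0
```

```bash
python3 go.py .4995 .150 .109 87; python3 - <<'E'
from h import *
c=snap('scene_1');t=snap('top_1')
a=cv2.resize(c['image'][110:230,170:330],(800,600),interpolation=cv2.INTER_CUBIC)
cv2.imwrite('pics/c1.png',a)
E
```

```text
t 3.9 p [0.4973 0.1512 0.1069] rpy [-1.7976e+02  5.0000e-02  8.7110e+01] w 0.0899 q6 0.25
turn units 0.03 tool shift units [-0.005  0.009 -0.009] min rows@.12: 0.1
```

View pics/c1.png

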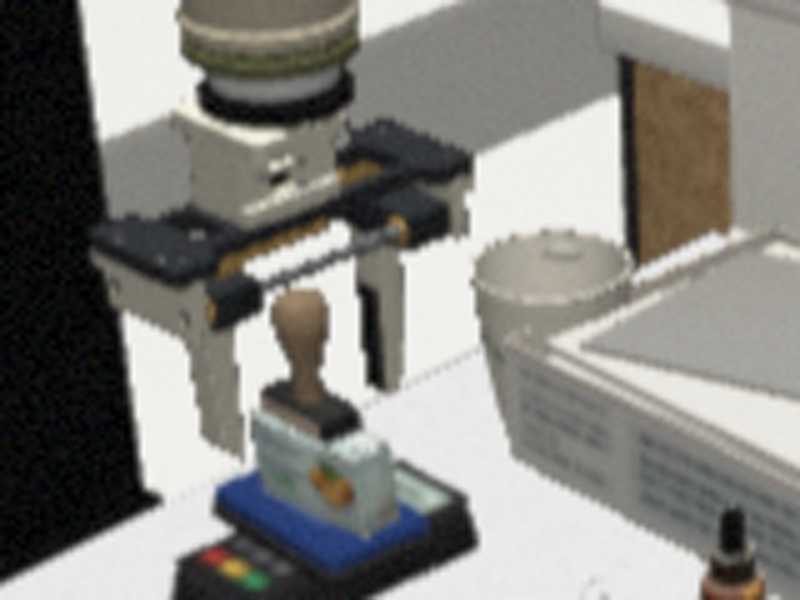

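The fingers straddle the stamp foot evenly, with tips at crop (225,455) and (385,390). I'll raise 2 mm and close.

Request:
drive_tool(
  plan=[
    {"fingers":-0.2,"delta_pos":[0,0.005,-0.009],"turn":0},
    {"fingers":0.1,"delta_pos":[0,0,0],"turn":0},
    {"fingers":0.3,"delta_pos":[0,0,0],"turn":0},
    {"fingers":0.4,"delta_pos":[0,0,0],"turn":0},
    {"fingers":0.7,"delta_pos":[0,0,0],"turn":0},
    {"fingers":1,"delta_pos":[0,0,0],"turn":0},
    {"fingers":1,"delta_pos":[0,0,0],"turn":0},
    {"fingers":1,"delta_pos":[0,0,0],"turn":0},
  ],
)

```text
time: 4.7
eef_pos: [0.5007, 0.1505, 0.1116]
ee_rot: [-3.141, 0.0, 1.519]
ft_force: [0.2, 0.5, 0.7]
width: 0.0298
grasp_force: 17.3
```

Request:
drive_tool(
  plan=[
    {"fingers":1,"delta_pos":[0,0,0],"turn":0},
    {"fingers":1,"delta_pos":[0,0,0],"turn":0},
    {"fingers":1,"delta_pos":[0,0,0],"turn":0},
    {"fingers":1,"delta_pos":[0,0,0],"turn":0},
  ],
)

```text
time: 5.03
eef_pos: [0.5007, 0.1505, 0.1116]
ee_rot: [-3.141, 0.0, 1.519]
ft_force: [-0.5, -0.0, 0.3]
width: 0.0292
grasp_force: 30.0
```

Request:
drive_tool(
  plan=[
    {"fingers":1,"delta_pos":[0,0,-0.02],"turn":0},
    {"fingers":1,"delta_pos":[0,0,-0.04],"turn":0},
    {"fingers":1,"delta_pos":[0,0,-0.06],"turn":0},
    {"fingers":1,"delta_pos":[0,0,-0.06],"turn":0},
    {"fingers":1,"delta_pos":[0,0,-0.02],"turn":0},
    {"fingers":1,"delta_pos":[0,0,0],"turn":0},
  ],
)

```text
time: 5.53
eef_pos: [0.5023, 0.1509, 0.1642]
ee_rot: [3.138, -0.001, 1.519]
ft_force: [1.3, -0.5, -0.2]
width: 0.0291
grasp_force: 30.0
```

```bash
python3 go.py .428 -.060 .16 92; python3 - <<'E'
from h import *
c=snap('scene_2');t=snap('top_2')
a=cv2.resize(c['image'][90:230,190:290],(430,600),interpolation=cv2.INTER_CUBIC)
cv2.imwrite('pics/c2.png',a)
E
```

```text
t 5.5 p [0.5023 0.1509 0.1642] rpy [ 1.7977e+02 -6.0000e-02  8.7020e+01] w 0.0291 q6 0.25
turn units -1.25 tool shift units [-0.833 -0.326  0.017] min rows@.12: 7.5
```

View pics/c2.png

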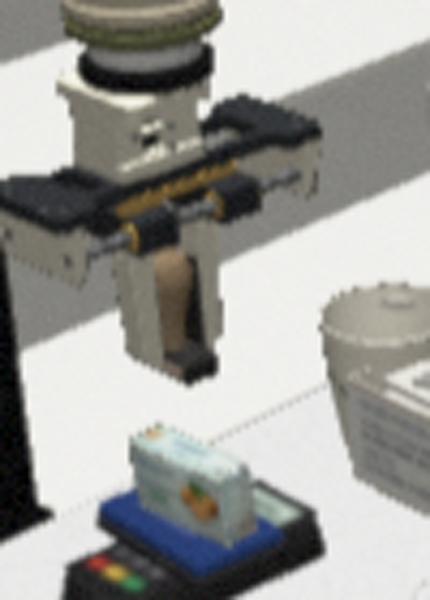

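Request:
drive_tool(
  plan=[
    {"fingers":1,"delta_pos":[0,0,0],"turn":-0.6},
    {"fingers":1,"delta_pos":[0,0,0],"turn":-0.65},
    {"fingers":1,"delta_pos":[-0.04,-0.016,0],"turn":0},
    {"fingers":1,"delta_pos":[-0.08,-0.031,0],"turn":0},
    {"fingers":1,"delta_pos":[-0.1,-0.039,0],"turn":0},
    {"fingers":1,"delta_pos":[-0.1,-0.039,0],"turn":0},
    {"fingers":1,"delta_pos":[-0.1,-0.039,0],"turn":0},
    {"fingers":1,"delta_pos":[-0.1,-0.039,0],"turn":0},
  ],
)

```text
time: 6.3
eef_pos: [0.4531, 0.0174, 0.1606]
ee_rot: [-3.14, 0.0, 1.605]
ft_force: [-0.1, -0.3, -0.8]
width: 0.0289
grasp_force: 30.0
```

Request:
drive_tool(
  plan=[
    {"fingers":1,"delta_pos":[-0.1,-0.039,0],"turn":0},
    {"fingers":1,"delta_pos":[-0.1,-0.039,0],"turn":0},
    {"fingers":1,"delta_pos":[-0.08,-0.031,0],"turn":0},
    {"fingers":1,"delta_pos":[-0.033,-0.014,0],"turn":0},
    {"fingers":1,"delta_pos":[0,0,0.05],"turn":0},
    {"fingers":1,"delta_pos":[0,0,0.08],"turn":0},
    {"fingers":1,"delta_pos":[0,0,0.08],"turn":0},
    {"fingers":1,"delta_pos":[0,0,0.08],"turn":0},
  ],
)

```text
time: 6.97
eef_pos: [0.4263, -0.0604, 0.088]
ee_rot: [3.142, -0.0, 1.604]
ft_force: [0.3, 0.1, -0.5]
width: 0.0288
grasp_force: 30.0
```

Request:
drive_tool(
  plan=[
    {"fingers":1,"delta_pos":[0,0,0.06],"turn":0},
    {"fingers":1,"delta_pos":[0,0,0.04],"turn":0},
    {"fingers":1,"delta_pos":[0,0,0],"turn":0},
    {"fingers":1,"delta_pos":[0,0,0],"turn":0},
  ],
)

```text
time: 7.3
eef_pos: [0.4261, -0.0602, 0.0638]
ee_rot: [-3.14, -0.0, 1.606]
ft_force: [0.2, 0.1, -0.7]
width: 0.0291
grasp_force: 30.0
```

```bash
python3 go.py .428 -.060 .019 92; python3 - <<'E'
from h import *
c=snap('scene_3');t=snap('top_3')
a=cv2.resize(c['image'][190:290,220:320],(500,500),interpolation=cv2.INTER_CUBIC)
b=cv2.resize(t['image'][235:295,250:310],(300,300),interpolation=cv2.INTER_CUBIC)
d=cv2.resize(t['image'][195:275,155:235],(300,300),interpolation=cv2.INTER_CUBIC)
im=np.zeros((600,800,3),np.uint8);im[:500,:500]=a;im[:300,500:]=b;im[300:,500:]=d
cv2.imwrite('pics/c3.png',im)
E
```

```text
t 7.3 p [ 0.4261 -0.0602  0.0638] rpy [-1.7992e+02 -3.0000e-02  9.2000e+01] w 0.0291 q6 -0.29
turn units -0.00 tool shift units [0.001 0.007 0.179] min rows@.12: 1.5
```

View pics/c3.png

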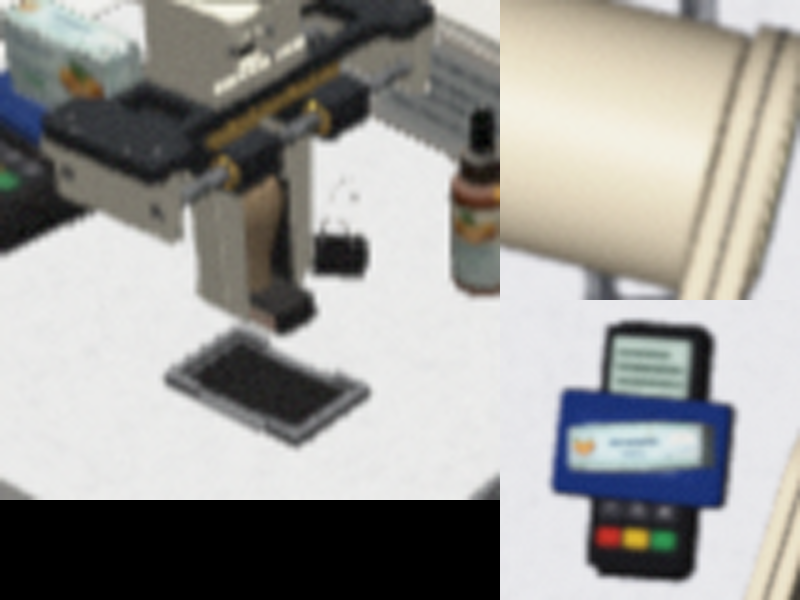

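The stamp hangs upright over its tray. I'll lower it, open a little, then rise. In the same view the carton's top corners are at crop (567,425), (702,422), (704,468) and (570,470).

Request:
drive_tool(
  plan=[
    {"fingers":1,"delta_pos":[0,0.007,0.05],"turn":0},
    {"fingers":1,"delta_pos":[0,0,0.06],"turn":0},
    {"fingers":1,"delta_pos":[0,0,0.04],"turn":0},
    {"fingers":1,"delta_pos":[0,0,0.02],"turn":0},
    {"fingers":1,"delta_pos":[0,0,0.011],"turn":0},
    {"fingers":1,"delta_pos":[0,0,0],"turn":0},
    {"fingers":1,"delta_pos":[0,0,0],"turn":0},
  ],
)

```text
time: 7.98
eef_pos: [0.4288, -0.0605, 0.0194]
ee_rot: [3.141, 0.0, 1.606]
ft_force: [0.9, 0.5, 0.2]
width: 0.0287
grasp_force: 30.0
```

```bash
python3 go.py .428 -.060 .018 92; python3 - <<'E'
from h import *
c=ld('top_3')
f=lambda x,y,z:ray(c,155-.37+(x-500)/3.75,195-.37+(y-300)/3.75,z)[:2]*1000
A=np.array([f(*p,.097) for p in((567,425),(702,422),(704,468),(570,470))]);print(A,A.mean(0))
print(f(714,424,.051),f(714,468,.051))
E
```

```text
t 8.0 p [ 0.4288 -0.0605  0.0194] rpy [1.7997e+02 1.0000e-02 9.2010e+01] w 0.0287 q6 -0.29
turn units 0.00 tool shift units [ 0.002 -0.003  0.006] min rows@.12: 0.1
[[510.72872171 182.98060388]
 [511.39098707 102.15478904]
 [483.77272085 101.04533089]
 [483.70749241 181.17911607]] [497.39998051 141.83995997]
[513.61757289 103.19942156] [486.34999815 103.29340239]
```

Request:
drive_tool(
  plan=[
    {"fingers":1,"delta_pos":[0,0,0.006],"turn":0},
    {"fingers":0.3,"delta_pos":[0,0,0],"turn":0},
    {"fingers":0.2,"delta_pos":[0,0,0],"turn":0},
    {"fingers":0.1,"delta_pos":[0,0,0],"turn":0},
    {"fingers":0.1,"delta_pos":[0,0,0],"turn":0},
    {"fingers":0.1,"delta_pos":[0,0,0],"turn":0},
  ],
)

```text
time: 8.48
eef_pos: [0.4285, -0.0604, 0.0175]
ee_rot: [3.141, 0.0, 1.606]
ft_force: [-0.4, -0.7, -0.1]
width: 0.0416
grasp_force: 0.0
```

Request:
drive_tool(
  plan=[
    {"fingers":0.1,"delta_pos":[0,0,-0.03],"turn":0},
    {"fingers":0.1,"delta_pos":[0,0,-0.06],"turn":0},
    {"fingers":0.1,"delta_pos":[0,0,-0.09],"turn":0},
    {"fingers":-0.1,"delta_pos":[0,0,-0.1],"turn":0},
    {"fingers":-0.3,"delta_pos":[0,0,-0.1],"turn":0},
    {"fingers":-0.3,"delta_pos":[0,0,-0.1],"turn":0},
    {"fingers":-0.3,"delta_pos":[0,0,0],"turn":0.5},
    {"fingers":-0.3,"delta_pos":[0,0,0],"turn":0},
  ],
)

```text
time: 9.15
eef_pos: [0.4299, -0.0607, 0.14]
ee_rot: [3.137, 0.001, 1.569]
ft_force: [0.8, 0.1, -0.9]
width: 0.0599
grasp_force: 0.0
```

```bash
python3 go.py .4985 .1425 .139 90; python3 - <<'E'
from h import *
c=snap('scene_4');t=snap('top_4')
a=cv2.resize(c['image'][190:290,220:320],(500,500),interpolation=cv2.INTER_CUBIC)
cv2.imwrite('pics/c4.png',a)
E
```

```text
t 9.2 p [ 0.4299 -0.0607  0.14  ] rpy [1.7975e+02 7.0000e-02 8.9920e+01] w 0.0599 q6 -0.26
turn units -0.02 tool shift units [0.813 0.274 0.004] min rows@.12: 7.2
```

View pics/c4.png

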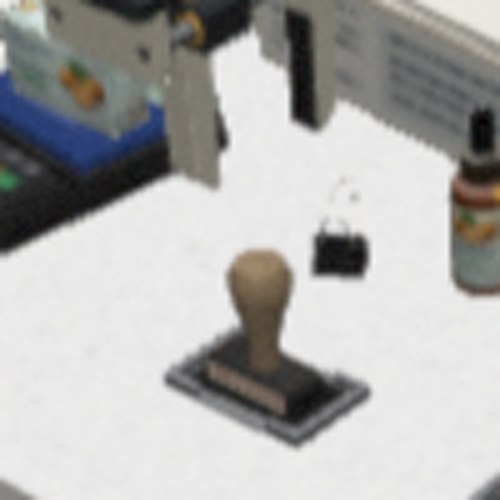

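The stamp stands flat in its tray. Next is the carton.

Request:
drive_tool(
  plan=[
    {"fingers":-0.3,"delta_pos":[0.06,0.02,0],"turn":0},
    {"fingers":-0.3,"delta_pos":[0.1,0.034,0],"turn":0},
    {"fingers":-0.3,"delta_pos":[0.12,0.04,0],"turn":0},
    {"fingers":-0.3,"delta_pos":[0.12,0.04,0],"turn":0},
    {"fingers":-0.3,"delta_pos":[0.12,0.04,0],"turn":0},
    {"fingers":-0.3,"delta_pos":[0.12,0.04,0],"turn":0},
    {"fingers":-0.3,"delta_pos":[0.1,0.034,0],"turn":0},
    {"fingers":-0.3,"delta_pos":[0.073,0.026,0],"turn":0},
  ],
)

```text
time: 9.92
eef_pos: [0.4961, 0.145, 0.1359]
ee_rot: [-3.139, 0.0, 1.573]
ft_force: [1.0, -0.2, 0.3]
width: 0.0603
grasp_force: 0.0
```

Request:
drive_tool(
  plan=[
    {"fingers":-0.3,"delta_pos":[0,0,0],"turn":0},
    {"fingers":-0.3,"delta_pos":[0,0,0.05],"turn":0},
    {"fingers":-0.3,"delta_pos":[0,0,0.07],"turn":0},
    {"fingers":-0.3,"delta_pos":[0,0,0.07],"turn":0},
    {"fingers":-0.3,"delta_pos":[0,0,0.06],"turn":0},
    {"fingers":-0.3,"delta_pos":[0,0,0.03],"turn":0},
    {"fingers":-0.3,"delta_pos":[0,0,0],"turn":0},
    {"fingers":-0.1,"delta_pos":[0,0,0],"turn":0},
  ],
)

```text
time: 10.58
eef_pos: [0.496, 0.1421, 0.0666]
ee_rot: [-3.14, 0.0, 1.57]
ft_force: [-0.2, 0.0, 0.6]
width: 0.0573
grasp_force: 0.0
```

```bash
python3 go.py .4985 .1425 .068 90
```

```text
t 10.6 p [0.496  0.1421 0.0666] rpy [-1.7989e+02  3.0000e-02  8.9980e+01] w 0.0573 q6 0.18
turn units -0.01 tool shift units [ 0.002  0.01  -0.006] min rows@.12: 0.1
```

Request:
drive_tool(
  plan=[
    {"fingers":0.1,"delta_pos":[0,0.01,-0.006],"turn":0},
    {"fingers":0.25,"delta_pos":[0,0,0],"turn":0},
    {"fingers":0.35,"delta_pos":[0,0,0],"turn":0},
    {"fingers":0.45,"delta_pos":[0,0,0],"turn":0},
    {"fingers":0.7,"delta_pos":[0,0,0],"turn":0},
    {"fingers":1,"delta_pos":[0,0,0],"turn":0},
    {"fingers":1,"delta_pos":[0,0,0],"turn":0},
    {"fingers":1,"delta_pos":[0,0,0],"turn":0},
  ],
)

```text
time: 11.25
eef_pos: [0.5, 0.143, 0.0697]
ee_rot: [3.14, -0.0, 1.571]
ft_force: [0.4, -0.3, 4.8]
width: 0.0303
grasp_force: 30.0
```

Request:
drive_tool(
  plan=[
    {"fingers":1,"delta_pos":[0,0,0],"turn":0},
    {"fingers":1,"delta_pos":[0,0,-0.03],"turn":0},
    {"fingers":1,"delta_pos":[0,0,-0.06],"turn":0},
    {"fingers":1,"delta_pos":[0,0,-0.09],"turn":0},
    {"fingers":1,"delta_pos":[0,0,-0.09],"turn":0},
    {"fingers":1,"delta_pos":[0,0,-0.09],"turn":0},
    {"fingers":1,"delta_pos":[0,0,-0.04],"turn":0},
    {"fingers":1,"delta_pos":[0,0,0],"turn":0},
  ],
)

```text
time: 11.92
eef_pos: [0.501, 0.1433, 0.172]
ee_rot: [3.137, -0.001, 1.571]
ft_force: [0.5, 0.3, -0.9]
width: 0.0303
grasp_force: 30.0
```

```bash
python3 go.py .5645 -.2265 .165 82.3;  python3 - <<'E'
from h import *
c=snap('scene_5');t=snap('top_5')
a=cv2.resize(c['image'][90:230,190:290],(430,600),interpolation=cv2.INTER_CUBIC)
b=cv2.resize(t['image'][195:275,155:235],(370,370),interpolation=cv2.INTER_CUBIC)
im=np.zeros((600,800,3),np.uint8);im[:,:430]=a;im[:370,430:]=b
cv2.imwrite('pics/c5.png',im)
E
```

```text
t 11.9 p [0.501  0.1433 0.172 ] rpy [ 1.7972e+02 -6.0000e-02  9.0020e+01] w 0.0303 q6 0.18
turn units 1.93 tool shift units [-1.432  0.45   0.028] min rows@.12: 12.5
```

View pics/c5.png

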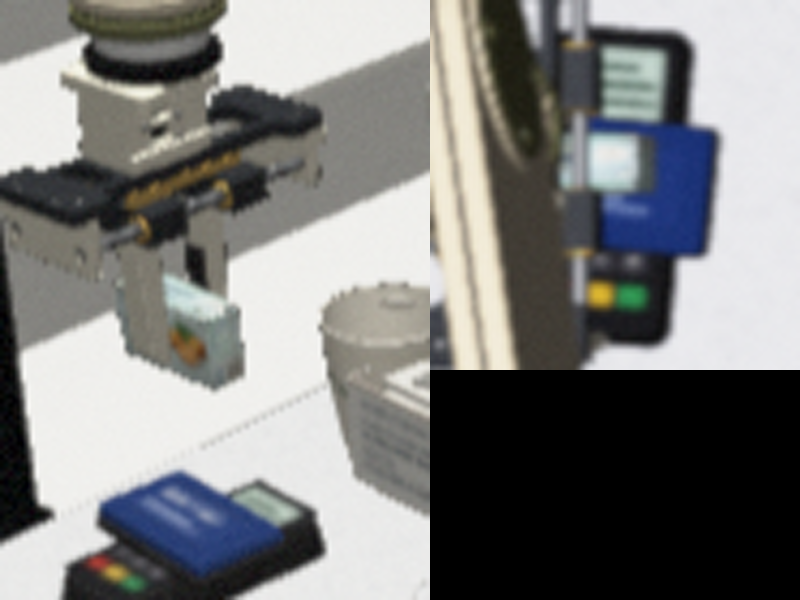

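The carton is held upright, its bottom about 19 mm below the TCP. I'll carry it over the dropper with 50 mm clearance.

Request:
drive_tool(
  plan=[
    {"fingers":1,"delta_pos":[0,0,0],"turn":1},
    {"fingers":1,"delta_pos":[0,0,0],"turn":0.93},
    {"fingers":1,"delta_pos":[-0.04,0.0126,0],"turn":0},
    {"fingers":1,"delta_pos":[-0.08,0.025,0],"turn":0},
    {"fingers":1,"delta_pos":[-0.12,0.0377,0],"turn":0},
    {"fingers":1,"delta_pos":[-0.12,0.0377,0],"turn":0},
    {"fingers":1,"delta_pos":[-0.12,0.0377,0],"turn":0},
    {"fingers":1,"delta_pos":[-0.12,0.0377,0],"turn":0},
  ],
)

```text
time: 12.68
eef_pos: [0.5249, -0.014, 0.1672]
ee_rot: [-3.139, 0.0, 1.439]
ft_force: [-0.1, 0.0, 0.2]
width: 0.0304
grasp_force: 30.0
```

Request:
drive_tool(
  plan=[
    {"fingers":1,"delta_pos":[-0.12,0.0377,0],"turn":0},
    {"fingers":1,"delta_pos":[-0.12,0.0377,0],"turn":0},
    {"fingers":1,"delta_pos":[-0.12,0.0377,0],"turn":0},
    {"fingers":1,"delta_pos":[-0.12,0.0377,0],"turn":0},
    {"fingers":1,"delta_pos":[-0.12,0.0377,0],"turn":0},
    {"fingers":1,"delta_pos":[-0.12,0.0377,0],"turn":0},
    {"fingers":1,"delta_pos":[-0.08,0.025,0],"turn":0},
    {"fingers":1,"delta_pos":[-0.032,0.01,0],"turn":0},
  ],
)

```text
time: 13.35
eef_pos: [0.5615, -0.2304, 0.1669]
ee_rot: [-3.139, 0.0, 1.436]
ft_force: [0.4, 0.1, -1.3]
width: 0.0307
grasp_force: 30.0
```

Request:
drive_tool(
  plan=[
    {"fingers":1,"delta_pos":[0,0,0],"turn":0},
    {"fingers":1,"delta_pos":[0,0,0.06],"turn":0},
    {"fingers":1,"delta_pos":[0,0,0.1],"turn":0},
    {"fingers":1,"delta_pos":[0,0,0.1],"turn":0},
    {"fingers":1,"delta_pos":[0,0,0.1],"turn":0},
    {"fingers":1,"delta_pos":[0,0,0.06],"turn":0},
    {"fingers":1,"delta_pos":[0,0,0],"turn":0},
    {"fingers":1,"delta_pos":[0,0,0],"turn":0},
  ],
)

```text
time: 14.02
eef_pos: [0.5615, -0.2252, 0.0626]
ee_rot: [-3.138, -0.001, 1.438]
ft_force: [1.0, 0.3, 0.9]
width: 0.0306
grasp_force: 30.0
```

```bash
python3 go.py .5645 -.2265 .023 82.3;  python3 - <<'E'
from h import *
c=snap('scene_6');t=snap('top_6')
a=cv2.resize(c['image'][180:300,290:410],(600,600),interpolation=cv2.INTER_CUBIC)
cv2.imwrite('pics/c6.png',a)
E
```

```text
t 14.0 p [ 0.5615 -0.2252  0.0626] rpy [-1.7982e+02 -8.0000e-02  8.2400e+01] w 0.0306 q6 -0.33
turn units 0.02 tool shift units [-0.004  0.013  0.158] min rows@.12: 1.3
```

View pics/c6.png

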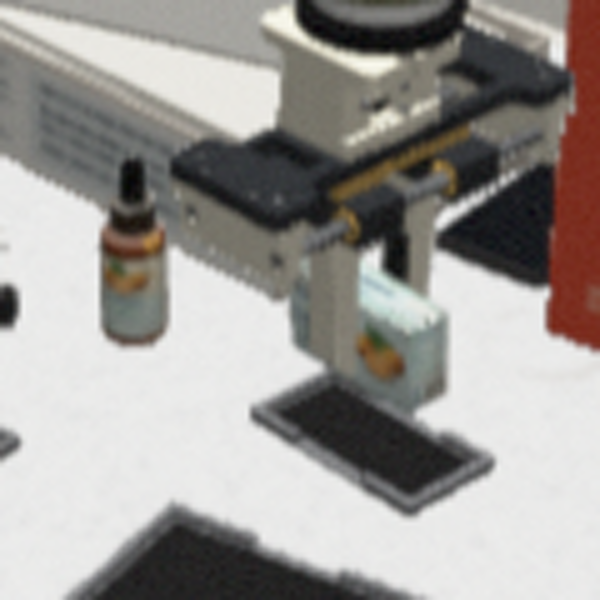

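Request:
drive_tool(
  plan=[
    {"fingers":1,"delta_pos":[-0.004,0.011,0.05],"turn":0},
    {"fingers":1,"delta_pos":[0,0,0.05],"turn":0},
    {"fingers":1,"delta_pos":[0,0,0.03],"turn":0},
    {"fingers":1,"delta_pos":[0,0,0.018],"turn":0},
    {"fingers":1,"delta_pos":[0,0,0.008],"turn":0},
    {"fingers":1,"delta_pos":[0,0,0],"turn":0},
  ],
)

```text
time: 14.62
eef_pos: [0.5647, -0.228, 0.0238]
ee_rot: [-3.14, -0.001, 1.436]
ft_force: [0.1, 0.5, -0.2]
width: 0.0306
grasp_force: 30.0
```

Request:
drive_tool(
  plan=[
    {"fingers":1,"delta_pos":[0,0,0.0066],"turn":0},
    {"fingers":0.3,"delta_pos":[0,0,0],"turn":0},
    {"fingers":0.2,"delta_pos":[0,0,0],"turn":0},
    {"fingers":0.1,"delta_pos":[0,0,0],"turn":0},
    {"fingers":0.05,"delta_pos":[0,0,0],"turn":0},
    {"fingers":0.05,"delta_pos":[0,0,0],"turn":0},
  ],
)

```text
time: 15.12
eef_pos: [0.5655, -0.2284, 0.0236]
ee_rot: [3.141, 0.0, 1.436]
ft_force: [0.6, -0.2, -0.1]
width: 0.044
grasp_force: 0.0
```

Request:
drive_tool(
  plan=[
    {"fingers":0.05,"delta_pos":[0,0,-0.03],"turn":0},
    {"fingers":0.05,"delta_pos":[0,0,-0.06],"turn":0},
    {"fingers":0,"delta_pos":[0,0,-0.1],"turn":0},
    {"fingers":-0.3,"delta_pos":[0,0,-0.12],"turn":0},
    {"fingers":-0.6,"delta_pos":[0,0,-0.12],"turn":0},
    {"fingers":-1,"delta_pos":[0,0,-0.1],"turn":0},
    {"fingers":-1,"delta_pos":[0,0,0],"turn":0},
    {"fingers":-1,"delta_pos":[0,0,0],"turn":0},
  ],
)

```text
time: 15.78
eef_pos: [0.5669, -0.229, 0.159]
ee_rot: [3.137, 0.002, 1.436]
ft_force: [1.2, 0.9, 0.1]
width: 0.0756
grasp_force: 0.0
```

```bash
python3 - <<'E'
from h import *
c=snap('scene_7');t=snap('top_7')
a=cv2.resize(c['image'][180:280,290:390],(400,400),interpolation=cv2.INTER_CUBIC)
b=cv2.resize(t['image'][195:275,155:235],(400,400),interpolation=cv2.INTER_CUBIC)
im=np.hstack([a,b])
cv2.imwrite('pics/c7.png',im)
hsv=cv2.cvtColor(t['image'],cv2.COLOR_BGR2HSV)
m=cv2.inRange(hsv,(105,120,60),(130,255,255)); m[:,:150]=0;m[:,240:]=0;m[:190]=0;m[290:]=0
ys,xs=np.nonzero(m);P=np.array([ray(t,x,y,.051)[:2] for x,y in zip(xs,ys)],np.float32)*1000
print(len(xs),cv2.minAreaRect(P))
E
```

```text
1079 ((498.9446105957031, 147.8555908203125), (103.8634033203125, 65.79986572265625), 83.45291137695312)
```

View pics/c7.png

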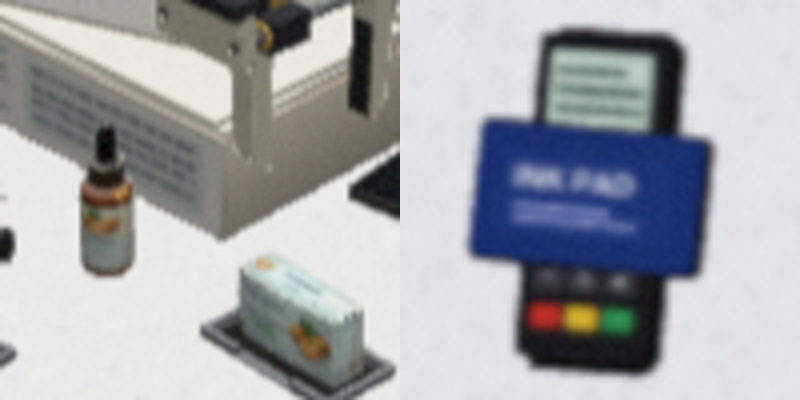

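The carton sits flat in its tray. The pad is at (499,148) mm, yaw about −6.4°. I'll go back for it.

```bash
python3 go.py .499 .148 .159 83.6
```

```text
t 15.9 p [ 0.5649 -0.2281  0.1552] rpy [-1.7996e+02 -1.0000e-02  8.2290e+01] w 0.0832 q6 -0.33
turn units -0.33 tool shift units [ 1.466 -0.43  -0.015] min rows@.12: 12.7
```

Request:
drive_tool(
  plan=[
    {"fingers":-1,"delta_pos":[0,0,-0.02],"turn":-0.33},
    {"fingers":-1,"delta_pos":[0.05,-0.0147,0],"turn":0},
    {"fingers":-1,"delta_pos":[0.1,-0.0293,0],"turn":0},
    {"fingers":-1,"delta_pos":[0.14,-0.0411,0],"turn":0},
    {"fingers":-1,"delta_pos":[0.14,-0.0411,0],"turn":0},
    {"fingers":-1,"delta_pos":[0.14,-0.0411,0],"turn":0},
    {"fingers":-1,"delta_pos":[0.14,-0.0411,0],"turn":0},
    {"fingers":-1,"delta_pos":[0.14,-0.0411,0],"turn":0},
  ],
)

```text
time: 16.55
eef_pos: [0.5255, -0.0078, 0.1599]
ee_rot: [-3.14, -0.0, 1.46]
ft_force: [0.4, 0.6, -0.6]
width: 0.093
grasp_force: 0.0
```

Request:
drive_tool(
  plan=[
    {"fingers":-1,"delta_pos":[0.14,-0.0411,0],"turn":0},
    {"fingers":-1,"delta_pos":[0.14,-0.0411,0],"turn":0},
    {"fingers":-1,"delta_pos":[0.14,-0.0411,0],"turn":0},
    {"fingers":-1,"delta_pos":[0.12,-0.0352,0],"turn":0},
    {"fingers":-1,"delta_pos":[0.076,-0.0223,0],"turn":0},
    {"fingers":-1,"delta_pos":[0,0,0],"turn":0},
    {"fingers":-1,"delta_pos":[0,0,0.08],"turn":0},
    {"fingers":-1,"delta_pos":[0,0,0.1],"turn":0},
  ],
)

```text
time: 17.22
eef_pos: [0.5003, 0.1488, 0.1171]
ee_rot: [3.138, -0.001, 1.461]
ft_force: [0.9, -0.0, -0.4]
width: 0.0932
grasp_force: 0.0
```

Request:
drive_tool(
  plan=[
    {"fingers":-1,"delta_pos":[0,0,0.06],"turn":0},
    {"fingers":-1,"delta_pos":[0,0,0],"turn":0},
    {"fingers":-1,"delta_pos":[0,0,0],"turn":0},
  ],
)

```text
time: 17.47
eef_pos: [0.4978, 0.1475, 0.0996]
ee_rot: [-3.139, 0.001, 1.459]
ft_force: [0.2, -0.9, 1.2]
width: 0.0927
grasp_force: 0.0
```

```bash
python3 go.py .499 .148 .0435 83.6
```

```text
t 17.5 p [0.4978 0.1475 0.0996] rpy [-1.7982e+02  6.0000e-02  8.3610e+01] w 0.0927 q6 0.30
turn units 0.00 tool shift units [0.003 0.005 0.224] min rows@.12: 1.9
```

Request:
drive_tool(
  plan=[
    {"fingers":-1,"delta_pos":[0.003,0.004,0.06],"turn":0},
    {"fingers":-1,"delta_pos":[0,0,0.07],"turn":0},
    {"fingers":-1,"delta_pos":[0,0,0.05],"turn":0},
    {"fingers":-1,"delta_pos":[0,0,0.03],"turn":0},
    {"fingers":-1,"delta_pos":[0,0,0.006],"turn":0},
    {"fingers":-1,"delta_pos":[0,0,0],"turn":0},
    {"fingers":-1,"delta_pos":[0,0,0],"turn":0},
  ],
)

```text
time: 18.05
eef_pos: [0.5009, 0.1486, 0.0476]
ee_rot: [3.141, -0.0, 1.459]
ft_force: [-0.1, 0.3, 0.5]
width: 0.0927
grasp_force: 0.0
```

Request:
drive_tool(
  plan=[
    {"fingers":-0.9,"delta_pos":[0,-0.005,0.015],"turn":0},
    {"fingers":-0.8,"delta_pos":[0,0,0],"turn":0},
    {"fingers":-0.7,"delta_pos":[0,0,0],"turn":0},
    {"fingers":-0.6,"delta_pos":[0,0,0],"turn":0},
    {"fingers":-0.5,"delta_pos":[0,0,0],"turn":0},
    {"fingers":-0.3,"delta_pos":[0,0,0],"turn":0},
    {"fingers":0.3,"delta_pos":[0,0,0],"turn":0},
    {"fingers":1,"delta_pos":[0,0,0],"turn":0},
  ],
)

```text
time: 18.72
eef_pos: [0.4992, 0.1487, 0.0432]
ee_rot: [3.141, -0.0, 1.459]
ft_force: [0.1, 0.5, 1.9]
width: 0.0679
grasp_force: 30.0
```

Request:
drive_tool(
  plan=[
    {"fingers":1,"delta_pos":[0,0,0],"turn":0},
    {"fingers":1,"delta_pos":[0,0,0],"turn":0},
    {"fingers":1,"delta_pos":[0,0,0],"turn":0},
    {"fingers":1,"delta_pos":[0,0,0],"turn":0},
  ],
)

```text
time: 19.05
eef_pos: [0.4992, 0.1487, 0.0432]
ee_rot: [3.141, -0.0, 1.459]
ft_force: [-0.1, 0.4, 3.0]
width: 0.0677
grasp_force: 30.0
```

Request:
drive_tool(
  plan=[
    {"fingers":1,"delta_pos":[0,0,-0.02],"turn":0},
    {"fingers":1,"delta_pos":[0,0,-0.04],"turn":0},
    {"fingers":1,"delta_pos":[0,0,-0.07],"turn":0},
    {"fingers":1,"delta_pos":[0,0,-0.1],"turn":0},
    {"fingers":1,"delta_pos":[0,0,-0.1],"turn":0},
    {"fingers":1,"delta_pos":[0,0,-0.08],"turn":0},
    {"fingers":1,"delta_pos":[0,0,-0.04],"turn":0},
    {"fingers":1,"delta_pos":[0,0,0],"turn":0},
  ],
)

```text
time: 19.72
eef_pos: [0.5008, 0.1491, 0.159]
ee_rot: [3.136, -0.002, 1.459]
ft_force: [0.7, 0.7, -1.2]
width: 0.0675
grasp_force: 30.0
```

```bash
python3 go.py .4235 -.264 .16 97.3;  python3 - <<'E'
from h import *
c=snap('scene_8');t=snap('top_8')
a=cv2.resize(c['image'][110:250,190:330],(600,600),interpolation=cv2.INTER_CUBIC)
cv2.imwrite('pics/c8.png',a)
E
```

```text
t 19.7 p [0.5008 0.1491 0.159 ] rpy [ 1.797e+02 -9.000e-02  8.361e+01] w 0.0675 q6 0.30
turn units -3.42 tool shift units [-1.6   -0.517 -0.004] min rows@.12: 14.0
```

View pics/c8.png

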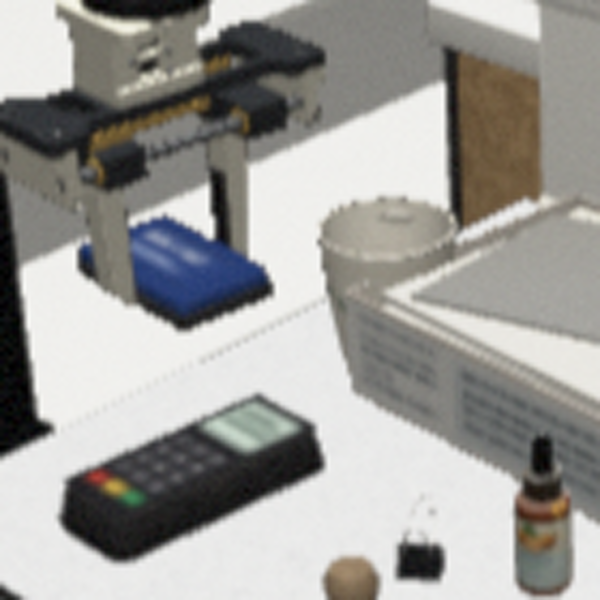

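The pad is held level and the terminal lies undisturbed.

Request:
drive_tool(
  plan=[
    {"fingers":1,"delta_pos":[0,0,0],"turn":-0.7},
    {"fingers":1,"delta_pos":[0,0,0],"turn":-1},
    {"fingers":1,"delta_pos":[0,0,0],"turn":-1},
    {"fingers":1,"delta_pos":[0,0,0],"turn":-0.72},
    {"fingers":1,"delta_pos":[-0.06,-0.0194,0],"turn":0},
    {"fingers":1,"delta_pos":[-0.1,-0.0323,0],"turn":0},
    {"fingers":1,"delta_pos":[-0.12,-0.0388,0],"turn":0},
    {"fingers":1,"delta_pos":[-0.12,-0.0388,0],"turn":0},
  ],
)

```text
time: 20.48
eef_pos: [0.4778, 0.0448, 0.153]
ee_rot: [-3.138, -0.001, 1.7]
ft_force: [0.7, -0.4, -1.4]
width: 0.068
grasp_force: 30.0
```

Request:
drive_tool(
  plan=[
    {"fingers":1,"delta_pos":[-0.12,-0.0388,0],"turn":0},
    {"fingers":1,"delta_pos":[-0.12,-0.0388,0],"turn":0},
    {"fingers":1,"delta_pos":[-0.12,-0.0388,0],"turn":0},
    {"fingers":1,"delta_pos":[-0.12,-0.0388,0],"turn":0},
    {"fingers":1,"delta_pos":[-0.12,-0.0388,0],"turn":0},
    {"fingers":1,"delta_pos":[-0.12,-0.0388,0],"turn":0},
    {"fingers":1,"delta_pos":[-0.12,-0.0388,0],"turn":0},
    {"fingers":1,"delta_pos":[-0.12,-0.0388,0],"turn":0},
  ],
)

```text
time: 21.15
eef_pos: [0.4314, -0.2033, 0.1533]
ee_rot: [-3.139, -0.002, 1.698]
ft_force: [0.5, 0.2, -0.8]
width: 0.0678
grasp_force: 30.0
```

Request:
drive_tool(
  plan=[
    {"fingers":1,"delta_pos":[-0.12,-0.0388,0],"turn":0},
    {"fingers":1,"delta_pos":[-0.08,-0.0259,0],"turn":0},
    {"fingers":1,"delta_pos":[-0.04,-0.0129,0],"turn":0},
    {"fingers":1,"delta_pos":[0,0,0.06],"turn":0},
    {"fingers":1,"delta_pos":[0,0,0.1],"turn":0},
    {"fingers":1,"delta_pos":[0,0,0.1],"turn":0},
    {"fingers":1,"delta_pos":[0,0,0.08],"turn":0},
    {"fingers":1,"delta_pos":[0,0,0.06],"turn":0},
  ],
)

```text
time: 21.82
eef_pos: [0.4197, -0.2623, 0.0517]
ee_rot: [-3.138, -0.004, 1.698]
ft_force: [0.3, -0.4, -1.6]
width: 0.0679
grasp_force: 30.0
```

Request:
drive_tool(
  plan=[
    {"fingers":1,"delta_pos":[0,0,0.02],"turn":0},
    {"fingers":1,"delta_pos":[0,0,0],"turn":0},
    {"fingers":1,"delta_pos":[0,0,0],"turn":0},
  ],
)

```text
time: 22.07
eef_pos: [0.4214, -0.2639, 0.0503]
ee_rot: [-3.141, -0.001, 1.699]
ft_force: [0.7, 0.6, 0.2]
width: 0.0676
grasp_force: 30.0
```

```bash
python3 go.py .4235 -.264 .0147 97.3
```

```text
t 22.1 p [ 0.4214 -0.2639  0.0503] rpy [-1.7996e+02 -5.0000e-02  9.7320e+01] w 0.0676 q6 -0.79
turn units 0.00 tool shift units [-0.001  0.008  0.142] min rows@.12: 1.2
```

Request:
drive_tool(
  plan=[
    {"fingers":1,"delta_pos":[0,0.006,0.05],"turn":0},
    {"fingers":1,"delta_pos":[0,0,0.04],"turn":0},
    {"fingers":1,"delta_pos":[0,0,0.03],"turn":0},
    {"fingers":1,"delta_pos":[0,0,0.018],"turn":0},
    {"fingers":1,"delta_pos":[0,0,0],"turn":0},
    {"fingers":1,"delta_pos":[0,0,0],"turn":0},
    {"fingers":1,"delta_pos":[0,0,0],"turn":0},
  ],
)

```text
time: 22.65
eef_pos: [0.4233, -0.2645, 0.0165]
ee_rot: [3.141, 0.0, 1.698]
ft_force: [0.2, 0.5, -0.6]
width: 0.0675
grasp_force: 30.0
```

Request:
drive_tool(
  plan=[
    {"fingers":1,"delta_pos":[0,0,0.007],"turn":0},
    {"fingers":1,"delta_pos":[0,0,0],"turn":0},
    {"fingers":-0.55,"delta_pos":[0,0,0],"turn":0},
    {"fingers":-0.65,"delta_pos":[0,0,0],"turn":0},
    {"fingers":-0.7,"delta_pos":[0,0,0],"turn":0},
    {"fingers":-0.75,"delta_pos":[0,0,0],"turn":0},
    {"fingers":-0.75,"delta_pos":[0,0,0],"turn":0},
  ],
)

```text
time: 23.23
eef_pos: [0.4231, -0.2644, 0.0144]
ee_rot: [3.141, 0.0, 1.698]
ft_force: [-0.7, 0.4, -0.8]
width: 0.0813
grasp_force: 0.0
```

Request:
drive_tool(
  plan=[
    {"fingers":-0.75,"delta_pos":[0,0,-0.03],"turn":0},
    {"fingers":-0.75,"delta_pos":[0,0,-0.06],"turn":0},
    {"fingers":-0.8,"delta_pos":[0,0,-0.1],"turn":0},
    {"fingers":-1,"delta_pos":[0,0,-0.12],"turn":0},
    {"fingers":-1,"delta_pos":[0,0,-0.12],"turn":0},
    {"fingers":-1,"delta_pos":[0,0,-0.1],"turn":0},
    {"fingers":-1,"delta_pos":[0,0,-0.04],"turn":0},
    {"fingers":-1,"delta_pos":[0,0,0],"turn":0},
  ],
)

```text
time: 23.9
eef_pos: [0.4247, -0.2656, 0.1603]
ee_rot: [3.137, 0.004, 1.698]
ft_force: [-0.5, 0.4, -0.1]
width: 0.0932
grasp_force: 0.0
```

```bash
python3 - <<'E'
from h import *
c=snap('scene_9');t=snap('top_9')
a=cv2.resize(c['image'][250:350,290:390],(400,400),interpolation=cv2.INTER_CUBIC)
b=cv2.resize(t['image'][195:275,155:235],(400,400),interpolation=cv2.INTER_CUBIC)
cv2.imwrite('pics/c9.png',np.hstack([a,b]))
g=cv2.cvtColor(t['image'],cv2.COLOR_BGR2GRAY)
m=(g<110).astype(np.uint8);k,l,st,ce=cv2.connectedComponentsWithStats(m)
i=l[250,190]; print(st[i])
ys,xs=np.nonzero(l==i)
for z in(.005,.02,.032):
    P=np.array([ray(t,x,y,z)[:2] for x,y in zip(xs,ys)],np.float32)*1000; print(z,cv2.minAreaRect(P))
E
```

```text
[ 178  201   34   69 1508]
0.005 ((500.647216796875, 152.63096618652344), (68.90166473388672, 162.60482788085938), 85.0833511352539)
0.02 ((499.66217041015625, 149.53431701660156), (68.20893096923828, 160.96995544433594), 85.0833511352539)
0.032 ((498.874267578125, 147.05694580078125), (67.65474700927734, 159.66209411621094), 85.08334350585938)
```

View pics/c9.png

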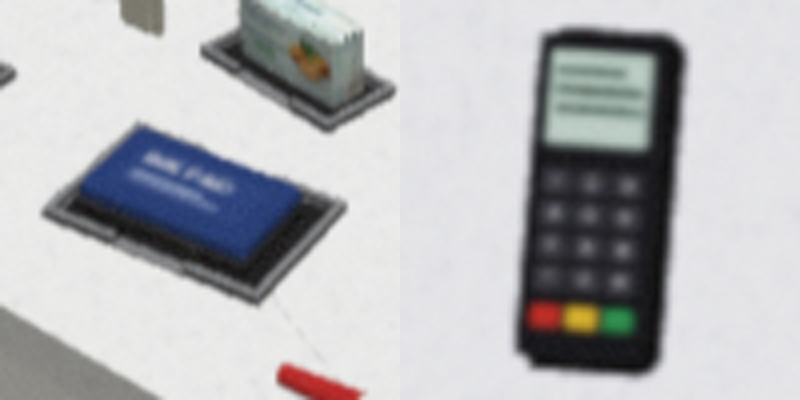

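The pad lies in its tray. The terminal is at about (499.5,147.5) mm, yaw −4.9°, so I'll turn the gripper to grip it across y.

Request:
drive_tool(
  plan=[
    {"fingers":-1,"delta_pos":[0,0,0],"turn":1},
    {"fingers":-1,"delta_pos":[0,0,0],"turn":1},
    {"fingers":-1,"delta_pos":[0,0,0],"turn":1},
    {"fingers":-1,"delta_pos":[0,0,0],"turn":1},
    {"fingers":-1,"delta_pos":[0,0,0],"turn":1},
    {"fingers":-1,"delta_pos":[0,0,0],"turn":1},
    {"fingers":-1,"delta_pos":[0,0,0],"turn":1},
    {"fingers":-1,"delta_pos":[0,0,0],"turn":1},
  ],
)

```text
time: 24.67
eef_pos: [0.4216, -0.2633, 0.1537]
ee_rot: [-3.137, -0.001, 1.136]
ft_force: [0.3, -0.4, 0.5]
width: 0.093
grasp_force: 0.0
```

Request:
drive_tool(
  plan=[
    {"fingers":-1,"delta_pos":[0,0,0],"turn":1},
    {"fingers":-1,"delta_pos":[0,0,0],"turn":1},
    {"fingers":-1,"delta_pos":[0,0,0],"turn":1},
    {"fingers":-1,"delta_pos":[0,0,0],"turn":1},
    {"fingers":-1,"delta_pos":[0,0,0],"turn":1},
    {"fingers":-1,"delta_pos":[0,0,0],"turn":1},
    {"fingers":-1,"delta_pos":[0,0,0],"turn":1},
    {"fingers":-1,"delta_pos":[0,0,0],"turn":1},
  ],
)

```text
time: 25.33
eef_pos: [0.4216, -0.2633, 0.1537]
ee_rot: [-3.137, 0.002, 0.578]
ft_force: [-0.6, -1.1, -0.0]
width: 0.0928
grasp_force: 0.0
```

Request:
drive_tool(
  plan=[
    {"fingers":-1,"delta_pos":[0,0,0],"turn":1},
    {"fingers":-1,"delta_pos":[0,0,0],"turn":1},
    {"fingers":-1,"delta_pos":[0,0,0],"turn":1},
    {"fingers":-1,"delta_pos":[0,0,0],"turn":1},
    {"fingers":-1,"delta_pos":[0,0,0],"turn":1},
    {"fingers":-1,"delta_pos":[0,0,0],"turn":1},
    {"fingers":-1,"delta_pos":[0,0,0],"turn":1},
    {"fingers":-1,"delta_pos":[0,0,0],"turn":1},
  ],
)

```text
time: 26.0
eef_pos: [0.4216, -0.2633, 0.1537]
ee_rot: [-3.139, 0.004, 0.019]
ft_force: [0.8, -0.3, 0.4]
width: 0.0929
grasp_force: 0.0
```

Request:
drive_tool(
  plan=[
    {"fingers":-1,"delta_pos":[0,0,0],"turn":1},
    {"fingers":-1,"delta_pos":[0,0,0],"turn":0.55},
    {"fingers":-1,"delta_pos":[0,0,0],"turn":0},
  ],
)

```text
time: 26.25
eef_pos: [0.4217, -0.2633, 0.1539]
ee_rot: [-3.139, 0.004, -0.087]
ft_force: [0.7, -0.3, 0.2]
width: 0.0929
grasp_force: 0.0
```

```bash
python3 go.py .4995 .1475 .16 -4.9
```

```text
t 26.2 p [ 0.4217 -0.2633  0.1539] rpy [-179.86    0.22   -5.01] w 0.0929 q6 1.00
turn units -0.03 tool shift units [ 0.17  -1.664 -0.024] min rows@.12: 13.9
```

Request:
drive_tool(
  plan=[
    {"fingers":-1,"delta_pos":[0.0051,-0.05,0],"turn":0},
    {"fingers":-1,"delta_pos":[0.0102,-0.1,0],"turn":0},
    {"fingers":-1,"delta_pos":[0.0143,-0.14,0],"turn":0},
    {"fingers":-1,"delta_pos":[0.0143,-0.14,0],"turn":0},
    {"fingers":-1,"delta_pos":[0.0143,-0.14,0],"turn":0},
    {"fingers":-1,"delta_pos":[0.0143,-0.14,0],"turn":0},
    {"fingers":-1,"delta_pos":[0.0143,-0.14,0],"turn":0},
    {"fingers":-1,"delta_pos":[0.0143,-0.14,0],"turn":0},
  ],
)

```text
time: 26.92
eef_pos: [0.4685, -0.0173, 0.1558]
ee_rot: [-3.141, 0.001, -0.084]
ft_force: [0.7, 0.0, -1.3]
width: 0.0926
grasp_force: 0.0
```

Request:
drive_tool(
  plan=[
    {"fingers":-1,"delta_pos":[0.0143,-0.14,0],"turn":0},
    {"fingers":-1,"delta_pos":[0.0143,-0.14,0],"turn":0},
    {"fingers":-1,"delta_pos":[0.0143,-0.14,0],"turn":0},
    {"fingers":-1,"delta_pos":[0.0143,-0.14,0],"turn":0},
    {"fingers":-1,"delta_pos":[0.0082,-0.08,0],"turn":0},
    {"fingers":-1,"delta_pos":[0.0035,-0.034,0],"turn":0},
    {"fingers":-1,"delta_pos":[0,0,0.06],"turn":0},
    {"fingers":-1,"delta_pos":[0,0,0.1],"turn":0},
  ],
)

```text
time: 27.58
eef_pos: [0.5024, 0.1477, 0.1185]
ee_rot: [-3.141, -0.004, -0.083]
ft_force: [0.4, -0.8, -0.2]
width: 0.093
grasp_force: 0.0
```

Request:
drive_tool(
  plan=[
    {"fingers":-1,"delta_pos":[0,0,0.1],"turn":0},
    {"fingers":-1,"delta_pos":[0,0,0.04],"turn":0},
    {"fingers":-1,"delta_pos":[0,0,0],"turn":0},
    {"fingers":-1,"delta_pos":[0,0,0],"turn":0},
    {"fingers":-1,"delta_pos":[0,0,0],"turn":0},
  ],
)

```text
time: 28.0
eef_pos: [0.5018, 0.1465, 0.0832]
ee_rot: [-3.141, -0.002, -0.086]
ft_force: [0.4, -0.3, 0.4]
width: 0.0925
grasp_force: 0.0
```

```bash
python3 go.py .4995 .1475 .019 -4.9;  python3 - <<'E'
from h import *
c=snap('scene_10');t=snap('top_10')
a=cv2.resize(c['image'][130:250,180:300],(600,600),interpolation=cv2.INTER_CUBIC)
cv2.imwrite('pics/c10.png',a)
E
```

```text
t 28.0 p [0.5018 0.1465 0.0832] rpy [-1.7998e+02 -9.0000e-02 -4.9100e+00] w 0.0925 q6 1.84
turn units -0.00 tool shift units [-0.009 -0.003  0.257] min rows@.12: 2.1
```

View pics/c10.png

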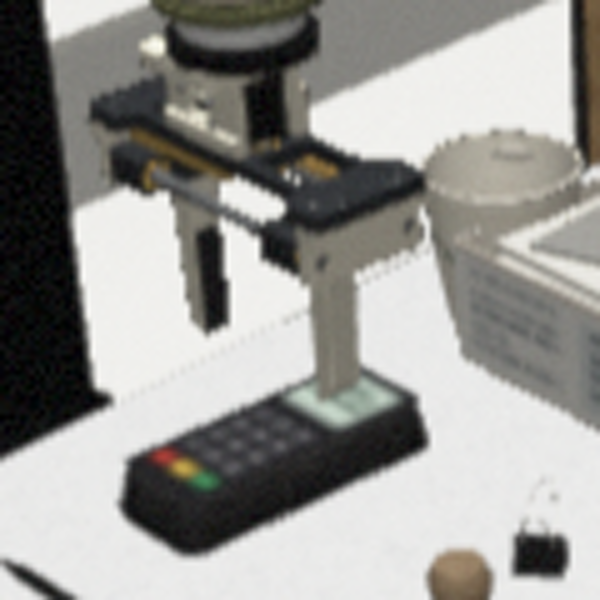

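The fingers straddle the terminal, with tips at crop (340,395) and (205,330). They agree with the measured centre, so I descend.

Request:
drive_tool(
  plan=[
    {"fingers":-1,"delta_pos":[-0.009,-0.003,0.05],"turn":0},
    {"fingers":-1,"delta_pos":[0,0,0.06],"turn":0},
    {"fingers":-1,"delta_pos":[0,0,0.06],"turn":0},
    {"fingers":-1,"delta_pos":[0,0,0.05],"turn":0},
    {"fingers":-1,"delta_pos":[0,0,0.025],"turn":0},
    {"fingers":-1,"delta_pos":[0,0,0],"turn":0},
    {"fingers":-1,"delta_pos":[0,0,0],"turn":0},
  ],
)

```text
time: 28.68
eef_pos: [0.4986, 0.1474, 0.0203]
ee_rot: [3.141, 0.001, -0.086]
ft_force: [-0.2, -0.6, 0.3]
width: 0.0928
grasp_force: 0.0
```

Request:
drive_tool(
  plan=[
    {"fingers":-0.9,"delta_pos":[0,0,0.005],"turn":0},
    {"fingers":-0.8,"delta_pos":[0,0,0],"turn":0},
    {"fingers":-0.7,"delta_pos":[0,0,0],"turn":0},
    {"fingers":-0.6,"delta_pos":[0,0,0],"turn":0},
    {"fingers":-0.5,"delta_pos":[0,0,0],"turn":0},
    {"fingers":-0.3,"delta_pos":[0,0,0],"turn":0},
    {"fingers":0.3,"delta_pos":[0,0,0],"turn":0},
    {"fingers":1,"delta_pos":[0,0,0],"turn":0},
  ],
)

```text
time: 29.35
eef_pos: [0.4991, 0.1478, 0.0197]
ee_rot: [-3.141, -0.001, -0.086]
ft_force: [-0.5, 2.5, 3.1]
width: 0.0656
grasp_force: 30.0
```

Request:
drive_tool(
  plan=[
    {"fingers":1,"delta_pos":[0,0,0],"turn":0},
    {"fingers":1,"delta_pos":[0,0,0],"turn":0},
    {"fingers":1,"delta_pos":[0,0,0],"turn":0},
    {"fingers":1,"delta_pos":[0,0,0],"turn":0},
  ],
)

```text
time: 29.68
eef_pos: [0.4992, 0.1478, 0.0197]
ee_rot: [-3.141, -0.001, -0.086]
ft_force: [0.3, 4.5, 6.3]
width: 0.0656
grasp_force: 30.1
```

Gripped at 65.6 mm. I'll lift a little, slowly, and check.

Request:
drive_tool(
  plan=[
    {"fingers":1,"delta_pos":[0,0,-0.01],"turn":0},
    {"fingers":1,"delta_pos":[0,0,-0.02],"turn":0},
    {"fingers":1,"delta_pos":[0,0,-0.04],"turn":0},
    {"fingers":1,"delta_pos":[0,0,-0.05],"turn":0},
    {"fingers":1,"delta_pos":[0,0,-0.05],"turn":0},
    {"fingers":1,"delta_pos":[0,0,-0.03],"turn":0},
    {"fingers":1,"delta_pos":[0,0,0],"turn":0},
    {"fingers":1,"delta_pos":[0,0,0],"turn":0},
  ],
)

```text
time: 30.35
eef_pos: [0.4996, 0.1476, 0.0704]
ee_rot: [-3.141, -0.002, -0.086]
ft_force: [0.0, -0.4, -3.9]
width: 0.0656
grasp_force: 29.7
```

```bash
python3 go.py .5255 -.451 .165 1.2;  python3 - <<'E'
from h import *
c=snap('scene_11');t=snap('top_11')
a=cv2.resize(c['image'][130:250,180:300],(600,600),interpolation=cv2.INTER_CUBIC)
cv2.imwrite('pics/c11.png',a)
E
```

```text
t 30.4 p [0.4996 0.1476 0.0704] rpy [-1.7997e+02 -1.3000e-01 -4.9100e+00] w 0.0656 q6 1.85
turn units -1.53 tool shift units [ 0.053  2.396 -0.378] min rows@.12: 20.2
```

View pics/c11.png

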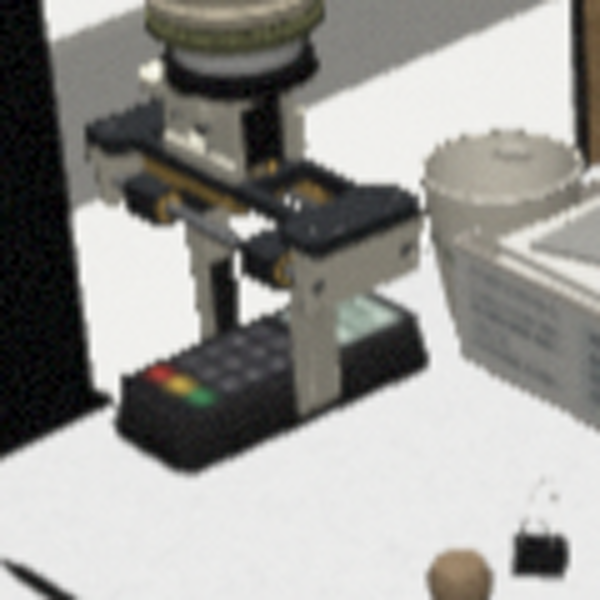

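The terminal hangs level. I'll raise it, turn it slightly and carry it across.

Request:
drive_tool(
  plan=[
    {"fingers":1,"delta_pos":[0,0,-0.04],"turn":-0.53},
    {"fingers":1,"delta_pos":[0,0,-0.08],"turn":-0.5},
    {"fingers":1,"delta_pos":[0,0,-0.1],"turn":-0.5},
    {"fingers":1,"delta_pos":[0,0,-0.1],"turn":0},
    {"fingers":1,"delta_pos":[0,0,-0.058],"turn":0},
    {"fingers":1,"delta_pos":[0,0,0],"turn":0},
    {"fingers":1,"delta_pos":[0.001,0.04,0],"turn":0},
    {"fingers":1,"delta_pos":[0.002,0.08,0],"turn":0},
  ],
)

```text
time: 31.12
eef_pos: [0.4989, 0.118, 0.1617]
ee_rot: [-3.141, 0.003, 0.023]
ft_force: [0.0, 0.6, -2.8]
width: 0.0658
grasp_force: 29.7
```

Request:
drive_tool(
  plan=[
    {"fingers":1,"delta_pos":[0.0027,0.12,0],"turn":0},
    {"fingers":1,"delta_pos":[0.0027,0.12,0],"turn":0},
    {"fingers":1,"delta_pos":[0.0027,0.12,0],"turn":0},
    {"fingers":1,"delta_pos":[0.0027,0.12,0],"turn":0},
    {"fingers":1,"delta_pos":[0.0027,0.12,0],"turn":0},
    {"fingers":1,"delta_pos":[0.0027,0.12,0],"turn":0},
    {"fingers":1,"delta_pos":[0.0027,0.12,0],"turn":0},
    {"fingers":1,"delta_pos":[0.0027,0.12,0],"turn":0},
  ],
)

```text
time: 31.78
eef_pos: [0.5087, -0.124, 0.1608]
ee_rot: [-3.14, 0.004, 0.021]
ft_force: [1.3, -0.2, -3.7]
width: 0.0656
grasp_force: 29.7
```

Request:
drive_tool(
  plan=[
    {"fingers":1,"delta_pos":[0.0027,0.12,0],"turn":0},
    {"fingers":1,"delta_pos":[0.0027,0.12,0],"turn":0},
    {"fingers":1,"delta_pos":[0.0027,0.12,0],"turn":0},
    {"fingers":1,"delta_pos":[0.0027,0.12,0],"turn":0},
    {"fingers":1,"delta_pos":[0.0027,0.12,0],"turn":0},
    {"fingers":1,"delta_pos":[0.0027,0.12,0],"turn":0},
    {"fingers":1,"delta_pos":[0.0027,0.12,0],"turn":0},
    {"fingers":1,"delta_pos":[0.0027,0.12,0],"turn":0},
  ],
)

```text
time: 32.45
eef_pos: [0.5191, -0.3634, 0.1603]
ee_rot: [-3.139, 0.004, 0.021]
ft_force: [0.2, 0.9, -2.8]
width: 0.0658
grasp_force: 29.7
```

Request:
drive_tool(
  plan=[
    {"fingers":1,"delta_pos":[0.0027,0.12,0],"turn":0},
    {"fingers":1,"delta_pos":[0.0027,0.12,0],"turn":0},
    {"fingers":1,"delta_pos":[0.002,0.08,0],"turn":0},
    {"fingers":1,"delta_pos":[0,0.036,0],"turn":0},
    {"fingers":1,"delta_pos":[0,0,0],"turn":0},
    {"fingers":1,"delta_pos":[0,0,0],"turn":0},
  ],
)

```text
time: 32.95
eef_pos: [0.5238, -0.4503, 0.1614]
ee_rot: [-3.139, 0.002, 0.021]
ft_force: [0.5, 0.0, -2.6]
width: 0.0656
grasp_force: 29.7
```

```bash
python3 go.py .5255 -.451 .024 1.2
```

```text
t 33.0 p [ 0.5238 -0.4503  0.1614] rpy [-1.7984e+02  1.3000e-01  1.1800e+00] w 0.0656 q6 0.77
turn units -0.01 tool shift units [0.007 0.003 0.55 ] min rows@.12: 4.6
```

Request:
drive_tool(
  plan=[
    {"fingers":1,"delta_pos":[0.004,0.003,0.05],"turn":0},
    {"fingers":1,"delta_pos":[0,0,0.09],"turn":0},
    {"fingers":1,"delta_pos":[0,0,0.1],"turn":0},
    {"fingers":1,"delta_pos":[0,0,0.1],"turn":0},
    {"fingers":1,"delta_pos":[0,0,0.08],"turn":0},
    {"fingers":1,"delta_pos":[0,0,0.04],"turn":0},
    {"fingers":1,"delta_pos":[0,0,0],"turn":0},
    {"fingers":1,"delta_pos":[0,0,0],"turn":0},
  ],
)

```text
time: 33.62
eef_pos: [0.5258, -0.4507, 0.0483]
ee_rot: [-3.141, 0.001, 0.022]
ft_force: [0.1, -0.0, -2.1]
width: 0.0656
grasp_force: 29.7
```

```bash
python3 go.py .5255 -.451 .0245 1.2;  python3 - <<'E'
from h import *
c=snap('scene_12');t=snap('top_12')
a=cv2.resize(c['image'][220:370,370:520],(600,600),interpolation=cv2.INTER_CUBIC)
cv2.imwrite('pics/c12.png',a)
E
```

```text
t 33.6 p [ 0.5258 -0.4507  0.0483] rpy [-1.7994e+02  5.0000e-02  1.2700e+00] w 0.0656 q6 0.77
turn units 0.02 tool shift units [-0.001  0.001  0.095] min rows@.12: 0.8
```

View pics/c12.png

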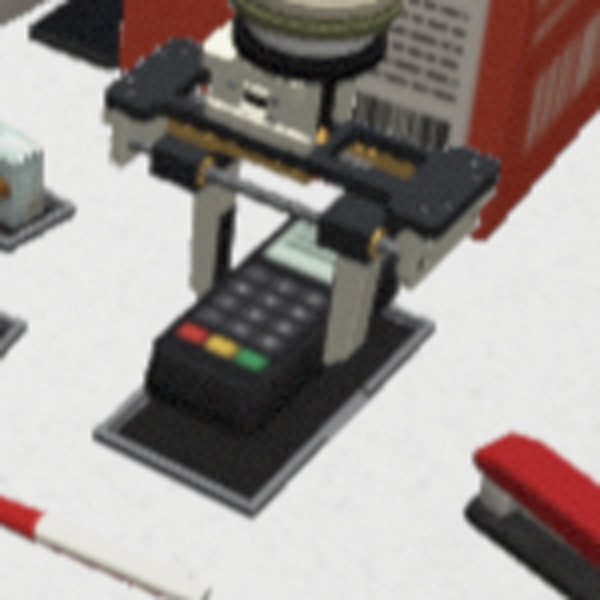

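The terminal hangs level over its tray, about 25 mm up. I lower it.

Request:
drive_tool(
  plan=[
    {"fingers":1,"delta_pos":[0,0,0.03],"turn":0},
    {"fingers":1,"delta_pos":[0,0,0.03],"turn":0},
    {"fingers":1,"delta_pos":[0,0,0.02],"turn":0},
    {"fingers":1,"delta_pos":[0,0,0.012],"turn":0},
    {"fingers":1,"delta_pos":[0,0,0],"turn":0},
    {"fingers":1,"delta_pos":[0,0,0],"turn":0},
  ],
)

```text
time: 34.22
eef_pos: [0.5256, -0.4516, 0.0252]
ee_rot: [-3.141, 0.001, 0.021]
ft_force: [1.2, -0.2, -3.1]
width: 0.0656
grasp_force: 29.7
```

Request:
drive_tool(
  plan=[
    {"fingers":1,"delta_pos":[0,0,0.006],"turn":0},
    {"fingers":1,"delta_pos":[0,0,0.004],"turn":0},
    {"fingers":1,"delta_pos":[0,0,0],"turn":0},
    {"fingers":-0.5,"delta_pos":[0,0,0],"turn":0},
    {"fingers":-0.65,"delta_pos":[0,0,0],"turn":0},
    {"fingers":-0.8,"delta_pos":[0,0,0],"turn":0},
    {"fingers":-1,"delta_pos":[0,0,0],"turn":0},
    {"fingers":-1,"delta_pos":[0,0,0],"turn":0},
  ],
)

```text
time: 34.88
eef_pos: [0.5261, -0.4521, 0.0237]
ee_rot: [3.141, -0.0, 0.021]
ft_force: [0.1, 0.3, -1.5]
width: 0.0907
grasp_force: 0.0
```

Request:
drive_tool(
  plan=[
    {"fingers":-1,"delta_pos":[0,0,0],"turn":0},
    {"fingers":-1,"delta_pos":[0,0,-0.03],"turn":0},
    {"fingers":-1,"delta_pos":[0,0,-0.06],"turn":0},
    {"fingers":-1,"delta_pos":[0,0,-0.1],"turn":0},
    {"fingers":-1,"delta_pos":[0,0,-0.12],"turn":0},
    {"fingers":-1,"delta_pos":[0,0,-0.12],"turn":0},
    {"fingers":-1,"delta_pos":[0,0,-0.12],"turn":0},
    {"fingers":-1,"delta_pos":[0,0,-0.05],"turn":0},
  ],
)

```text
time: 35.55
eef_pos: [0.5277, -0.4536, 0.1809]
ee_rot: [3.135, -0.006, 0.021]
ft_force: [1.2, -0.8, 0.9]
width: 0.0928
grasp_force: 0.0
```

Request:
drive_tool(
  plan=[
    {"fingers":-1,"delta_pos":[-0.1,0,0],"turn":0},
    {"fingers":-1,"delta_pos":[-0.1,0,0],"turn":0},
    {"fingers":-1,"delta_pos":[0,0,0],"turn":0},
  ],
)

```text
time: 35.8
eef_pos: [0.4726, -0.4533, 0.1735]
ee_rot: [3.142, 0.002, 0.02]
ft_force: [-0.3, -0.3, -0.8]
width: 0.0931
grasp_force: 0.0
```

```bash
python3 - <<'E'
from h import *
c=snap('scene_13');t=snap('top_13')
a=cv2.resize(c['image'][190:350,230:490],(800,492),interpolation=cv2.INTER_CUBIC)
cv2.imwrite('pics/c13.png',a)
o=arm.observe();print(o['time'],o['eef_pos'],o['width'])
hsv=cv2.cvtColor(t['image'],cv2.COLOR_BGR2HSV)
m=cv2.inRange(hsv,(105,120,60),(130,255,255)); m[:,:320]=0;m[:,420:]=0;m[:230]=0;m[300:]=0
ys,xs=np.nonzero(m);P=np.array([ray(t,x,y,.022)[:2] for x,y in zip(xs,ys)],np.float32)*1000
print('pad',len(xs),cv2.minAreaRect(P))
E
```

```text
35.9 [ 0.47530409 -0.45301048  0.17352543] 0.09294154495407765
pad 1143 ((421.87359619140625, -262.153564453125), (66.31736755371094, 107.7438735961914), 7.28765869140625)
```

View pics/c13.png

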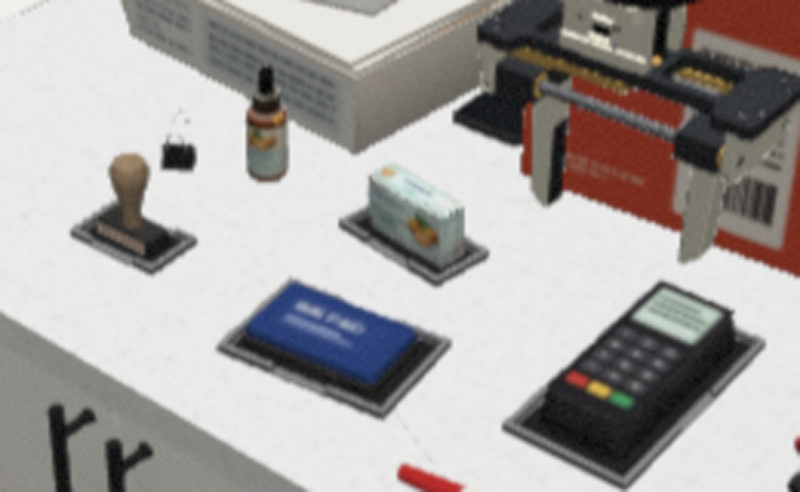

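All four look seated. I'll check the terminal's fit against the projected ideal outline: observed foot corner nearest the camera at crop about (622,452), near left about (548,415).

```bash
python3 - <<'E'
from h import *
c=ld('scene_13');a=np.radians(1.2);R=np.array([[np.cos(a),-np.sin(a)],[np.sin(a),np.cos(a)]])
def pr(x,y,z):
    p=R@[x,y]+[.5255,-.451]; u=proj(c,[*p,z]); return np.round((u-[230,190])*800/260)
for n,l,w,z in(('tray out',.0965,.048,.008),('term foot',.0825,.034,.003),('term top',.0825,.0315,.035)):
    print(n,[pr(sx*l,sy*w,z) for sx,sy in((1,1),(1,-1),(-1,-1),(-1,1))])
E
```

```text
tray out [array([647., 287.]), array([765., 338.]), array([623., 483.]), array([499., 421.])]
term foot [array([653., 309.]), array([737., 346.]), array([615., 468.]), array([528., 425.])]
term top [array([660., 275.]), array([739., 308.]), array([616., 429.]), array([534., 389.])]
```

```bash
python3 -c "
from workcell import arm
print(arm.hand_in())"
```

```text
the job is handed in; nothing more can be done
None
```

The stamp, carton, ink pad and card terminal were each set flat and upright in their own trays, the dropper bottle was left standing where it was, and the job was handed in at about 36 s.

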